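# Take the toasted roll off the sandwich press with the tongs

## Robot

A 6-joint arm with a two-finger parallel gripper is mounted at the origin on a cart in front of the work surface, level with it; the furniture and walls round the work are solid. World frame = base frame: x ahead of the robot, y to its left, z up, the work surface at z = 0. Lengths are in m, angles in degrees, forces in N, time in s.
With the tool pointing down it reaches from about 0.3 to 0.75 m from the base axis. Payload 8.5 kg.
Tool frame: the origin (TCP) lies midway between the tips of the shut fingers; the grasp point (between the pads) lies behind it (grasp_offset is the z of the grasp point in the tool frame, in m); z points along the fingers, y is the direction in which the jaws open and shut (so a half turn about z gives the same grasp; the last joint's range is limited). The gripper opens to 85 mm and grips with 20 to 120 N. Pads are 22 mm wide; open, the fingers measure 114 mm over their backs; the gripper's body (76 mm by 85 mm) begins 54 mm behind the grasp point. The pads swing forward as they close: fully open they stand 13 mm farther back than shut.
Start: joints at [51.263, 21.807, 74.336, -0, 83.858, -12.336], TCP at [0.245, 0.493, 0.231] pointing down, gripper open.
Joint ranges: [-178.18, 178.18], [-50.72, 133.34], [12.68, 142.11], [-81.47, 261.47], [9.98, 163.14], [-165.26, 165.26]. Speed limits (degrees/s): [136.94, 136.94, 180, 180, 180, 180].

## Interface

Orientations are given as a 3x3 rotation matrix whose columns are the frame's x, y, z axes.
In Python, from rig import * gives the robot as it stands.
- The arm moves only by the shell command python3 -m pendant 'ROWS' [FORCE]. ROWS is JSON, one flat list of numbers, 7 for each row, row after row: the finger opening in mm, from 0 to 85.4, then the shift along the tool's x, y, z in units of 50 mm (1.0 is 50 mm), then the turn, a rotation vector about the tool's x, y, z in units of 8 degrees (1.0 is 8 degrees). In form: [hand, dx, dy, dz, wx, wy, wz, hand, dx, dy, dz, wx, wy, wz, ...]. A call has 1 to 12 rows; each row shifts and turns the commanded pose from where the row before left it, along the tool's axes as they then stand; what a row does not reach is not made up. A row lasts 1/10 s, in which the tool goes at most 50 mm and 8.59 degrees, less where a joint would pass 70% of its speed; a pose out of reach is approached as far as the arm can. A call is refused whole if a number of a shift passes 1 or a number of a turn 1, either way. A call with a gripper value outside its range is refused whole. The fingers move at their own pace and stop on an object; FORCE is the grip in N (left out, the last holds). Time passes only in rows, so rows that do not move let the fingers close. It gives the time, the measured TCP pose, the force and the opening at its end, in the units of the state.
- observe(): the state, without advancing time (a new reading comes with each control period).
- get_image(name): name is "scene" or "side" or "wrist"; returns a dict with "frame" (400x640x3 uint8, red, green, blue), "depth" (400x640 float32, m along the optical axis (not along the pixel's ray), 0 where there is no reading), "K" (3x3 intrinsics, pixels), "k1" (the pictures are not rectified: a ray, as slopes to the right and down, at radius r is drawn at 1 + k1 r^2 times it, then the intrinsics apply), "rvec" (rotation vector, rad) and "tvec" (3), from world to camera coordinates, as OpenCV has them. Camera axes: x right, y down, z forward; pixel columns grow to the right and rows downward; lengths in m; the calibration is good to about 2 mm. A picture is of the moment at which its call begins.
- close_job(): hands the job in, once; it reports no verdict.
The state is a dict: "time_s": time; "q": joint angles; "qvel": joint speeds; "joint_efforts": joint torques, N m; "position": TCP position; "tool_rot": TCP orientation; "ft_force": force on the tool from outside, world axes, zero at the start; "wrist_torque": the same for the moment, N m; "grip_width": finger opening in m.
Only numpy, scipy, OpenCV 4.12 (cv2) and the standard library are available. Lean on these libraries where they do the work, as an engineer would, in place of code of your own. Each camera call takes 0.05 s, during which the arm holds its last target.

## Task

The roll in the sandwich press is done: swing the press's lid all the way up by its handle so that it stays open, then pick up the kitchen tongs, close their jaws on the roll and lift it off the press. Never touch the roll with the gripper itself, and leave everything else on the island where it is. Finish while still holding the roll up in the tongs, about 10 cm above the press's lower plate: I am coming with a dish, so do not put it down or let go.

Things in the scene. Friction and masses are not known exactly. Their poses are not given: they have to be found in the camera images.
- press: Sandwich press, steel and black plastic, fixed to the island. Base 170 mm deep (x) and 200 mm wide (y); origin at the centre of its underside, x axis from its front (handle side, towards the robot) to its back (hinge), z up. The flat lower plate is 150 x 180 mm, its ridge crests 55 mm above the origin. A dial sticks out 10 mm from the front at the right.
- plate_top (a point): Centre of the press's lower plate, on the ridge crests, 55 mm above the island.
- press_lid (a joint): Angle of the press's lid: 0 is shut (level, 42 mm above the lower plate), grows as the front of the lid swings up and back to a stop at 1.75 (just past upright). A stiff friction hinge holds the lid wherever it is left; moving it takes up to about 8 N at the handle. The lid is a 168 x 176 x 38 mm shell and starts shut or slightly ajar (up to 0.12).
- lid_handle (a point): Middle of the lid's bar handle: a round bar 16 mm thick, 124 mm long, parallel to the hinge, 42 mm in front of the lid's front face (34 mm of free gap between bar and lid) and carried by a stem at each end (104 mm free between the stems). Shut, it is 116 mm above the island. It turns with the lid at 212 mm from the hinge axis.
- lid_hinge (a point): Middle of the lid's hinge axis, which runs along the press's y axis; 102 mm above the island, 85 mm behind the press's centre. From it the handle lies 212 mm to the front and 14 mm up when the lid is shut; the lid's swing turns that vector about the press's +y axis.
- roll_center (a point): Centre (half-way up) of the toasted bread roll with dark grill marks that lies on the press's lower plate: 86 mm long (its x axis), 50 mm wide (its y axis) with nearly flat sides, 38 mm high, about 70 g. The lid, when shut, covers it.
- tongs_grip (a point): Midway between the two black grips of the kitchen tongs (steel, 120 g), which lie on edge on the island, both arms showing from above as a narrow V; 15 mm above the island. x axis along the tongs from hinge to jaws, y across them (the way they close), z up. Grips: 70 mm long, 30 mm high from the island up, 53 mm over their outer faces at this point when open (57 at the front ends), each splayed 0.06 rad.
- tongs_arm (a joint): Closing angle of the tongs: 0 is fully open (jaws 93 mm apart inside), 0.22 is jaws parallel and 50 mm apart (as on the roll; the grips are then 32 mm apart outside), 0.40 is the stop (jaws 15 mm apart, grips 15 mm outside). A spring pushes them open: about 6 N at the grips when open, 9 N when closed on the roll.
- jaw_left (a point): Middle of the left jaw's inner face, half-way up (jaw 40 mm long, 28 mm high, flat).
- jaw_right (a point): Middle of the right jaw's inner face, half-way up.
- tongs: The same tongs; origin 15 mm below the grip point, same axes. Hinge 95 mm behind it (a small ring sticks out 30 mm farther), middle of the jaws 100 mm ahead, tips 123 mm ahead; at most 105 mm wide, at the jaws. Squeeze both grips together: the jaws close about twice as far as the grips.
- spatula_grip (a point): Grip of a flat steel kitchen spatula with a black round handle, 250 mm long, lying beside the press; leave it.
- plate_center (a point): White dinner plate, 170 mm across, with a second, pale, untoasted roll on it; leave both.
- spare_roll_center (a point): The second roll, untoasted and without grill marks, on the plate; leave it.
- spice_jar: Small glass spice jar with a black cap, 41 mm across, 105 mm high; leave it. Origin at the centre of its underside.
- salt: Small glass salt shaker with a metal cap, 44 mm across, 90 mm high, to the right behind the press; leave it. Origin at the centre of its underside.

How it is judged:
By the outcome, as a careful person would: the job done as asked, in the order asked, and still so for the second after the job is handed in, while the arm keeps its last pose, push and grip.
It also fails if it takes over 54 s, if anything falls off the work surface, if the arm or the gripper's body presses on something with over 40 N, if the wrist force passes 120 N, or if a joint passes its speed limit or range.

## Working session

There is one attempt and no reset: what is moved stays moved. The work goes in short steps, Python scripts to look and compute and a shell command to move; the robot and the scene stay as the last step left them, time stands still between calls to the robot, and variables do not carry over. Pictures are saved under pics/ and viewed, and the job is handed in when it is done.

```bash
mkdir -p pics; ls
python3 - <<'E'
from rig import *
import cv2, numpy as np
print(observe())
for n in ["scene","side","wrist"]:
    d=get_image(n); cv2.imwrite(f"pics/a_{n}.png",d["frame"][:,:,::-1])
    np.savez(f"a_{n}.npz",**d)
    print(n,d["K"].tolist(),d["k1"],d["rvec"],d["tvec"])
try: print(grasp_offset)
except Exception as e: print(e)
E
```

```text
pics
{'time_s': 0.0, 'q': array([ 5.12617137e+01,  2.18405724e+01,  7.43842210e+01, -5.61642842e-04,
        8.38561552e+01, -1.23362131e+01]), 'qvel': array([ 0.05849885,  0.03045158,  0.00497853,  0.01008069, -0.00399913,
       -0.01537713]), 'joint_efforts': array([ 3.17235690e-04, -4.48456764e+01, -2.31286794e+01, -8.32103956e-05,
        4.57349161e-03,  1.42634329e-05]), 'position': array([0.24439481, 0.49240364, 0.23071882]), 'tool_rot': array([[-8.95696013e-01,  4.44666037e-01, -8.76489591e-04],
       [ 4.44666804e-01,  8.95695375e-01, -1.10811580e-03],
       [ 2.92326213e-04, -1.38228073e-03, -9.99999002e-01]]), 'ft_force': array([ 0.37405853, -0.34047321,  0.02657692]), 'wrist_torque': array([-0.00125489, -0.02503758, -0.05703238]), 'grip_width': 0.08558802090201262}
scene [[507.6052491142551, 0.0, 323.58445104033905], [0.0, 507.6052491142551, 208.0459465066584], [0.0, 0.0, 1.0]] -0.08417524110405486 [ 1.89045032 -1.11627304  0.5921941 ] [-0.35621422  0.33650982  1.09845804]
side [[520.2822507193407, 0.0, 316.7127715746898], [0.0, 520.2822507193407, 199.4474183778535], [0.0, 0.0, 1.0]] 0.01738394507287558 [ 0.57474757 -2.61237001  1.24668963] [0.48748289 0.266716   1.36331863]
wrist [[289.80846566163797, 0.0, 322.5604826822573], [0.0, 289.80846566163797, 207.1382037517464], [0.0, 0.0, 1.0]] 0.010639810356737292 [-2.45349793 -1.52124281 -0.22022098] [-0.54942551 -0.03855888  0.37897381]
-0.0187
```

View pics/a_scene.png

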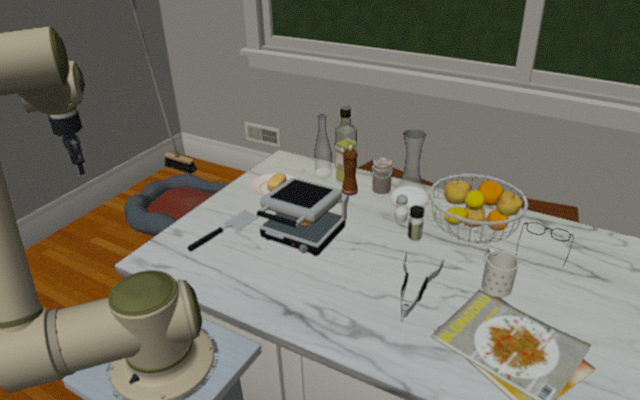

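View pics/a_side.png

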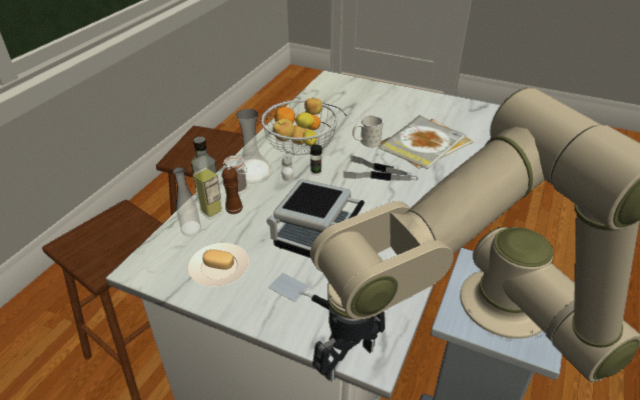

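View pics/a_wrist.png

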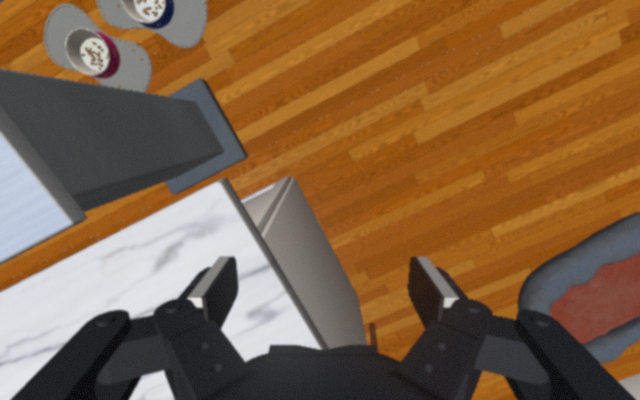

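```bash
cat > h.py <<'E'
import numpy as np, cv2
def ld(f): return dict(np.load(f))
def cam(d):
    R=cv2.Rodrigues(np.array(d["rvec"],float))[0]; return R,np.array(d["tvec"],float).ravel()
def ray(d,u,v):
    K=d["K"];k=float(d["k1"])
    n=cv2.undistortPoints(np.array([[[u,v]]],float),K,np.array([k,0,0,0,0.]))[0,0]
    R,t=cam(d); return -R.T@t, R.T@np.array([n[0],n[1],1.0]), n
def onz(d,u,v,z):
    o,r,_=ray(d,u,v); s=(z-o[2])/r[2]; return o+s*r
def bydepth(d,u,v):
    o,r,_=ray(d,u,v); return o+r*float(d["depth"][int(round(v)),int(round(u))])
def proj(d,P):
    R,t=cam(d)
    return cv2.projectPoints(np.array(P,float).reshape(-1,3),np.array(d["rvec"],float),t,d["K"],np.array([float(d["k1"]),0,0,0,0.]))[0][:,0]
def cloud(d):
    h,w=d["depth"].shape
    v,u=np.mgrid[0:h,0:w]
    n=cv2.undistortPoints(np.stack([u.ravel(),v.ravel()],1).astype(float)[:,None],d["K"],np.array([float(d["k1"]),0,0,0,0.]))[:,0]
    R,t=cam(d); z=d["depth"].ravel()
    P=(np.c_[n*z[:,None],z]-t)@R
    P[z==0]=np.nan
    return P.reshape(h,w,3)
def crop(d,x0,y0,x1,y1,s,f):
    im=d["frame"][y0:y1,x0:x1,::-1]
    cv2.imwrite(f,cv2.resize(im,None,fx=s,fy=s,interpolation=cv2.INTER_CUBIC))
E
python3 - <<'E'
from h import *
s=ld("a_scene.npz"); d=ld("a_side.npz")
crop(s,240,160,460,330,3.5,"pics/b1.png")
crop(d,180,140,430,310,3.2,"pics/b2.png")
for n,D,pts in [("scene",s,[(403,315),(405,257),(442,262),(425,280),(340,205)]),("side",d,[(415,178),(350,160),(345,178)])]:
    for p in pts: print(n,p,onz(D,*p,0.03).round(3),bydepth(D,*p).round(3))
E
```

```text
scene (403, 315) [ 0.357 -0.419  0.03 ] [ 0.364 -0.416  0.022]
scene (405, 257) [ 0.562 -0.342  0.03 ] [ 0.562 -0.342  0.03 ]
scene (442, 262) [ 0.588 -0.436  0.03 ] [ 0.601 -0.433  0.02 ]
scene (425, 280) [ 0.498 -0.421  0.03 ] [ 0.497 -0.421  0.031]
scene (340, 205) [ 0.712 -0.066  0.03 ] [ 0.757 -0.042 -0.002]
side (415, 178) [ 0.357 -0.388  0.03 ] [ 0.365 -0.427  0.001]
side (350, 160) [ 0.593 -0.396  0.03 ] [ 0.606 -0.429  0.006]
side (345, 178) [ 0.569 -0.291  0.03 ] [ 0.587 -0.338 -0.007]
```

View pics/b1.png

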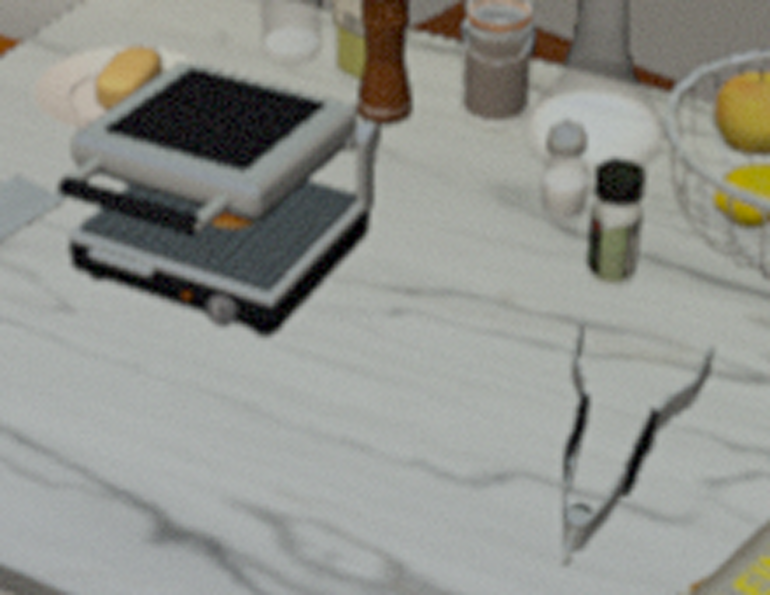

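View pics/b2.png

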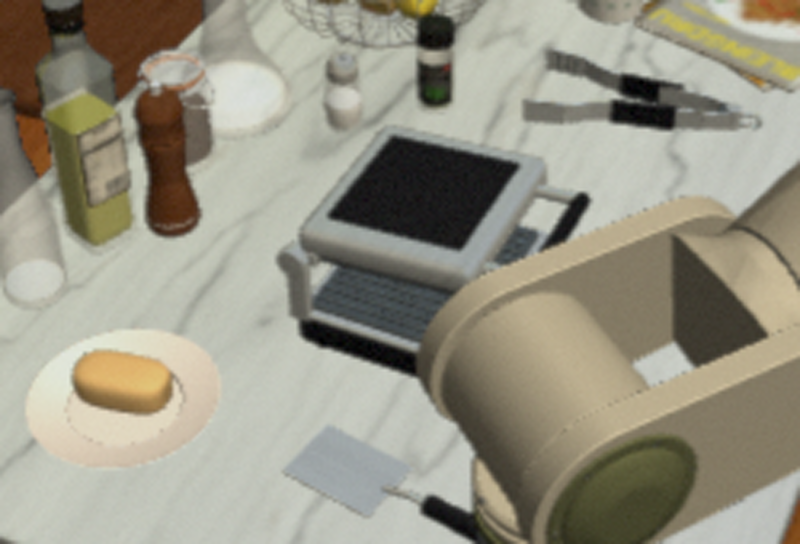

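Run:
```python
from h import *
s=ld("a_scene.npz"); d=ld("a_side.npz")
f=lambda x,y:(240+x/3.5,160+y/3.5)
g=lambda x,y:(180+x/3.2,140+y/3.2)
print("depth stats", (s["depth"]==0).mean())
for nm,p,z in [("barL",(63,183),.12),("barR",(200,225),.12),("baseFL",(73,238),.053),("baseFR",(272,303),.053),("baseBR",(370,207),.053),("botFR",(268,333),0),("botFL",(75,263),0),("botBR",(370,235),0),("lidFL",(80,140),.13),("lidFR",(262,185),.13),("roll",(235,218),.09),("dial",(222,308),.03)]:
    q=f(*p); print("scene",nm,np.round(q),onz(s,*q,z).round(3),bydepth(s,*q).round(3))
for nm,p,z in [("barR",(585,197),.12),("lidBL",(302,232),.13),("lidBR",(395,130),.13),("baseBL",(300,312),.053),("botBL",(303,340),0)]:
    q=g(*p); print("side",nm,np.round(q),onz(d,*q,z).round(3),bydepth(d,*q).round(3))
# tongs black grips
for nm,D,box in [("scene",s,(395,245,450,325)),("side",d,(335,150,425,185))]:
    x0,y0,x1,y1=box
    im=D["frame"].astype(int); C=cloud(D)
    m=np.zeros(im.shape[:2],np.uint8); m[y0:y1,x0:x1]=(im[y0:y1,x0:x1].max(2)<60)
    n,l,st,c=cv2.connectedComponentsWithStats(m)
    for i in range(1,n):
        if st[i,4]<15: continue
        P=C[l==i]; print(nm,st[i],c[i].round(1),np.nanmedian(P,0).round(3),np.nanmin(P,0).round(3),np.nanmax(P,0).round(3))
        vv,uu=np.nonzero(l==i)
        k=np.argsort(vv+uu);
```

```text
depth stats 0.037734375
scene barL [258. 212.] [0.448 0.046 0.12 ] [0.433 0.034 0.132]
scene barR [297. 224.] [ 0.449 -0.079  0.12 ] [ 0.438 -0.086  0.129]
scene baseFL [261. 228.] [0.467 0.057 0.053] [0.478 0.066 0.043]
scene baseFR [318. 247.] [ 0.467 -0.129  0.053] [ 0.483 -0.119  0.039]
scene baseBR [346. 219.] [ 0.619 -0.134  0.053] [ 0.694 -0.096 -0.003]
scene botFR [317. 255.] [ 0.492 -0.109  0.   ] [ 0.479 -0.117  0.011]
scene botFL [261. 235.] [0.498 0.083 0.   ] [0.478 0.067 0.018]
scene botBR [346. 227.] [ 0.652 -0.118  0.   ] [-0.469 -0.692  0.865]
scene lidFL [263. 200.] [0.494 0.062 0.13 ] [0.48  0.051 0.14 ]
scene lidFR [315. 213.] [ 0.505 -0.1    0.13 ] [ 0.493 -0.107  0.139]
scene roll [307. 222.] [ 0.507 -0.073  0.09 ] [ 0.531 -0.058  0.071]
scene dial [303. 248.] [ 0.469 -0.082  0.03 ] [ 0.468 -0.082  0.031]
side barR [363. 202.] [ 0.434 -0.094  0.12 ] [ 0.429 -0.077  0.135]
side lidBL [274. 212.] [0.636 0.065 0.13 ] [0.637 0.065 0.13 ]
side lidBR [303. 181.] [ 0.628 -0.101  0.13 ] [ 0.623 -0.092  0.138]
side baseBL [274. 238.] [0.633 0.085 0.053] [0.635 0.081 0.049]
side botBL [275. 246.] [0.642 0.068 0.   ] [0.637 0.077 0.01 ]
scene [402 274   6  16  28] [404.8 281.2] [ 0.473 -0.379  0.029] [ 0.444 -0.383  0.023] [ 0.499 -0.371  0.032]
scene [418 278  10  23  57] [422.6 288.5] [ 0.467 -0.425  0.026] [ 0.444 -0.429  0.007] [ 0.511 -0.42   0.032]
side [371 164  20  16 207] [380.5 172.2] [ 0.479 -0.376  0.018] [ 0.438 -0.425 -0.003] [ 0.514 -0.357  0.034]
```

Run:
```python
from h import *
s=ld("a_scene.npz"); d=ld("a_side.npz")
C=cloud(s); im=s["frame"].astype(int)
uu,vv=np.meshgrid(np.arange(640),np.arange(400))
box=(uu>250)&(uu<350)&(vv>180)&(vv<260)
dark=im.max(2)<60
def line(P,ax,nm):
    for _ in range(3):
        c=np.polyfit(P[:,1],P[:,0],1); r=P[:,0]-np.polyval(c,P[:,1]); P=P[abs(r)<2*r.std()+1e-4]
    print(nm,len(P),"slope",c[0].round(4),"x at y=-.025",np.polyval(c,-.025).round(4),"y range",P[:,1].min().round(3),P[:,1].max().round(3),"z",P[:,2].mean().round(3),P[:,2].min().round(3),P[:,2].max().round(3),"std",r.std().round(4))
m=box&dark&(C[...,2]>.005)&(C[...,2]<.05)&(C[...,0]<.5); line(C[m],0,"front")
m=box&dark&(C[...,2]>.1)&(C[...,0]<.46); line(C[m],0,"bar")
# lid top plane
m=box&(C[...,2]>.11)&(C[...,0]>.49)
P=C[m]; A=np.c_[P[:,:2],np.ones(len(P))]; 
w=np.ones(len(P),bool)
for _ in range(4):
    k=np.linalg.lstsq(A[w],P[w,2],rcond=None)[0]; r=P[:,2]-A@k; w=abs(r)<.003
print("lid plane",k,w.sum()," tilt",np.arctan(-k[0]))
```

```text
front 255 slope -0.0107 x at y=-.025 0.4769 y range -0.122 0.068 z 0.027 0.012 0.04 std 0.0019
bar 188 slope 0.0083 x at y=-.025 0.4308 y range -0.085 0.035 z 0.132 0.122 0.138 std 0.0033
lid plane [-0.0633606   0.0336475   0.17659331] 1109  tilt 0.0632760200971625
```

```bash
python3 -m pendant '[85,-0.64,-0.73,0,0,0,0,85,-0.64,-0.73,0,0,0,0,85,-0.64,-0.73,0,0,0,0,85,-0.64,-0.73,0,0,0,0,85,-0.64,-0.73,0,0,0,0,85,-0.64,-0.73,0,0,0,0,85,-0.64,-0.73,0,0,0,0,85,-0.64,-0.73,0,0,0,0,85,-0.64,-0.73,0,0,0,0,85,-0.64,-0.73,0,0,0,0,85,-0.64,-0.73,0,0,0,0]' 40
python3 -m pendant '[60,0,0,0,0,0,1,50,0,0,0,0,0,1,40,0,0,0,0,0,1,40,0,0,0,0,0,1,40,0,0,0,0,0,1,40,0,0,0,0,0,1,40,0,0,0,0,0,1,40,0,0,0,0,0,1]'
```

```text
time_s: 1.25
position: [0.3812, -0.0256, 0.2314]
tool_rot: [[-0.896, 0.445, 0.0], [0.445, 0.896, -0.0], [-0.0, 0.0, -1.0]]
ft_force: [0.9, 1.3, 0.8]
grip_width: 0.0855
time_s: 2.05
position: [0.3812, -0.0235, 0.2312]
tool_rot: [[0.013, 1.0, -0.0], [1.0, -0.013, 0.0], [0.0, -0.0, -1.0]]
ft_force: [-0.2, -0.1, -0.6]
grip_width: 0.04
```

Now tilt forward 50°.

```bash
python3 -m pendant '[40,0,0,0,-0.9,0,-0.02,40,0,0,0,-0.9,0,-0.02,40,0,0,0,-0.9,0,-0.02,40,0,0,0,-0.9,0,-0.02,40,0,0,0,-0.9,0,0,40,0,0,0,-0.9,0,0,40,0,0,0,-0.9,0,0,40,0,0,0,0,0,0]'
python3 - <<'E'
from rig import *
from h import *
for n in ["scene","side","wrist"]:
    d=get_image(n); np.savez(f"c_{n}.npz",**d); cv2.imwrite(f"pics/c_{n}.png",d["frame"][:,:,::-1])
print(observe()["q"],observe()["position"])
d=ld("c_scene.npz");crop(d,200,150,400,290,4,"pics/c_s2.png")
E
```

```text
time_s: 2.85
position: [0.3803, -0.021, 0.2293]
tool_rot: [[-0.011, 0.689, 0.725], [1.0, 0.002, 0.013], [0.007, 0.725, -0.688]]
ft_force: [-0.3, 0.7, -0.4]
grip_width: 0.0401
[-43.95193096 -11.96634036 128.17595054  52.57902129  40.1544683
 -79.07161588] [ 0.38177884 -0.02166977  0.23073531]
```

View pics/c_s2.png

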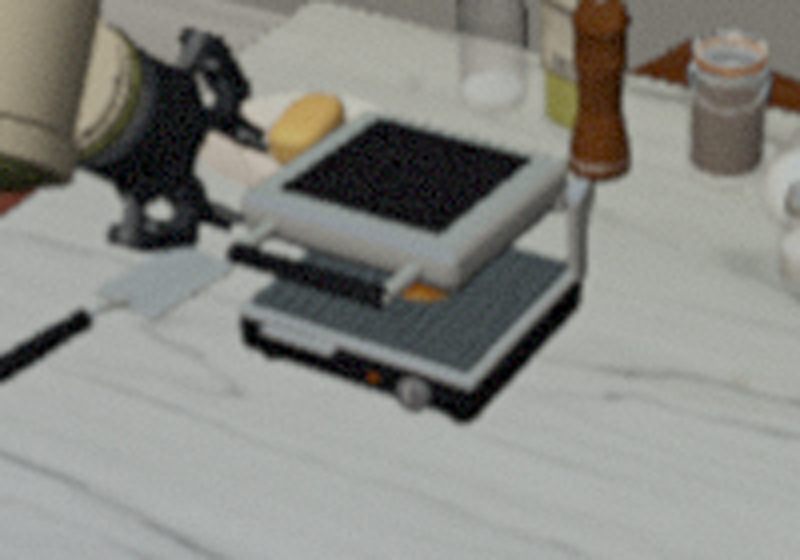

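View pics/c_wrist.png

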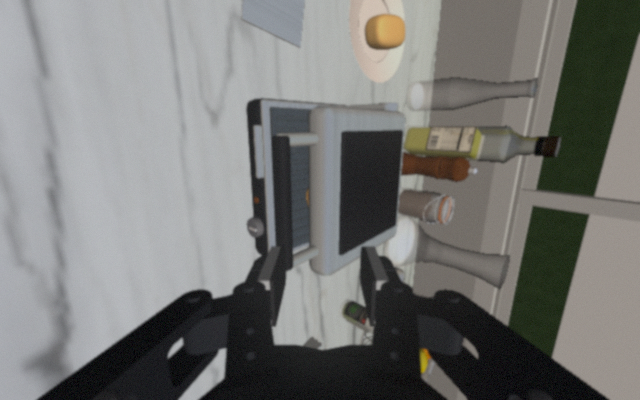

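View pics/c_side.png

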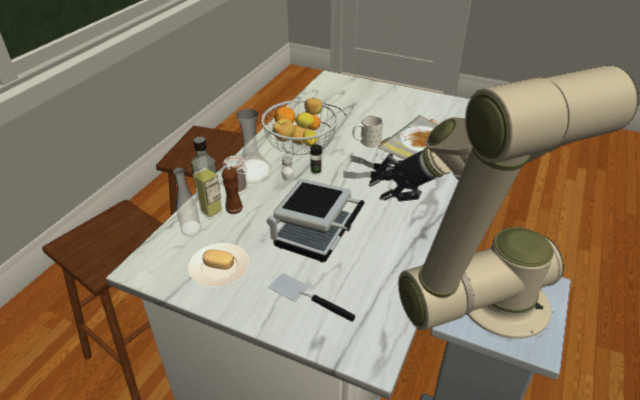

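Run:
```python
from h import *
for n in ["wrist","side","scene"]:
    d=ld(f"c_{n}.npz"); C=cloud(d); im=d["frame"].astype(int)
    m=(im.max(2)<70)&(C[...,2]>.105)&(C[...,2]<.15)&(C[...,0]>.42)&(C[...,0]<.46)&(C[...,1]>-.11)&(C[...,1]<.06)
    P=C[m]
    if len(P): print(n,len(P),np.median(P,0).round(4),np.percentile(P,5,0).round(4),np.percentile(P,95,0).round(4))
d=ld("c_wrist.npz")
for p in [(283,140),(283,180),(283,230),(283,262),(307,197)]: print(p,bydepth(d,*p).round(4), onz(d,*p,.127).round(4))
R,t=cam(d); print("cam",(-R.T@t).round(3))
```

```text
wrist 2034 [ 0.4322 -0.0102  0.1361] [ 0.4286 -0.0653  0.1292] [0.4395 0.0346 0.138 ]
side 141 [ 0.4306 -0.0136  0.1354] [ 0.4264 -0.0688  0.1302] [0.4368 0.0371 0.1392]
scene 218 [ 0.4308 -0.0324  0.1321] [ 0.4258 -0.0802  0.1244] [0.4379 0.0281 0.1364]
(283, 140) [0.4338 0.0361 0.1368] [0.4417 0.0355 0.127 ]
(283, 180) [0.4329 0.0028 0.136 ] [0.4401 0.0006 0.127 ]
(283, 230) [ 0.4313 -0.0424  0.1356] [ 0.4381 -0.0465  0.127 ]
(283, 262) [ 0.3613 -0.0181  0.2236] [ 0.4367 -0.0788  0.127 ]
(307, 197) [ 0.5254 -0.0404  0.0675] [ 0.4694 -0.0202  0.127 ]
cam [0.279 0.048 0.329]
```

```bash
python3 -m pendant '[34,0,-0.35,0,0,0,0,34,0,-0.35,0,0,0,0,34,-0.05,0,0.5,0,0,0,34,0,0,0.5,0,0,0,34,0,0,0.5,0,0,0,34,0,0,0.4,0,0,0,34,0,0,0.3,0,0,0,34,0,0,0.2,0,0,0,34,0,0,0.11,0,0,0,34,0,0,0,0,0,0]'
python3 - <<'E'
from rig import *
from h import *
for n in ["scene","wrist"]:
    d=get_image(n); np.savez(f"d_{n}.npz",**d); cv2.imwrite(f"pics/d_{n}.png",d["frame"][:,:,::-1])
print(observe()["q"],observe()["position"])
crop(d,200,100,400,400,2,"pics/d_w2.png")
d=ld("d_scene.npz");crop(d,200,150,400,290,4,"pics/d_s2.png")
E
```

```text
time_s: 4.0
position: [0.4499, -0.0216, 0.1183]
tool_rot: [[-0.016, 0.688, 0.725], [1.0, 0.006, 0.016], [0.007, 0.726, -0.688]]
ft_force: [0.3, -0.3, -0.1]
grip_width: 0.034
[ -32.06744901   15.09522814  133.32919306  111.52857686   25.33898761
 -137.37752675] [ 0.4491048  -0.02173977  0.11877415]
```

View pics/d_s2.png

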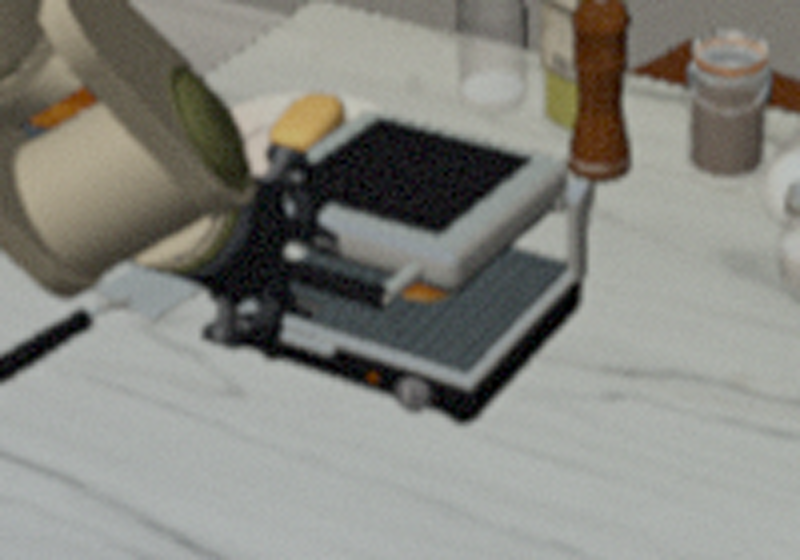

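View pics/d_wrist.png

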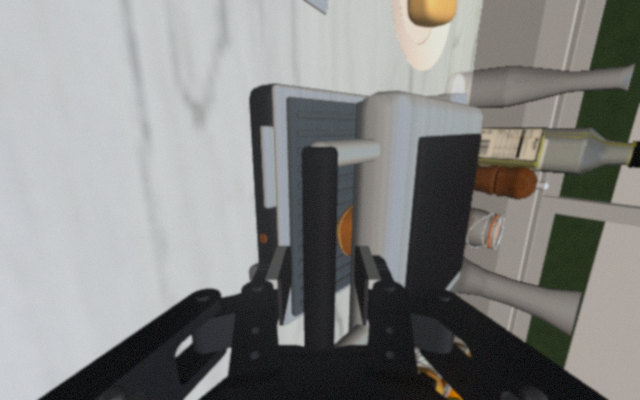

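```bash
python3 -m pendant '[10,0,0,0,0,0,0,10,0,0,0,0,0,0,10,0,0,0,0,0,0]' 40
cat > plan.py <<'E'
import numpy as np
from scipy.spatial.transform import Rotation as Ro
def rows(p,R,poses,dec=2):
    """poses: list of (p,R) absolute; returns rounded rows in tool units"""
    out=[]
    for pt,Rt in poses:
        d=np.round(R.T@(pt-p)/.05,dec); w=np.round(Ro.from_matrix(R.T@Rt).as_rotvec(degrees=True)/8,dec)
        p=p+R@d*.05; R=R@Ro.from_rotvec(w*8,degrees=True).as_matrix()
        out.append(np.r_[d,w])
    return np.array(out)+0.0
E
python3 - <<'E'
from rig import *
from plan import *
s=observe(); p=np.array([.4495,-.0215,.1185]);R=np.array(s["tool_rot"])
print(s["position"],s["grip_width"],s["ft_force"])
p=s["position"]; H=np.array([.648,p[1],.102]); bar0=np.array([.437,p[1],.130])
b=R.T@(bar0-p); print("bar in tool",b)
N=24; tot=1.655
P=[]
for i in range(1,N+1):
    th=tot*i/N; a=np.radians(54)*i/N
    bar=H+Ro.from_rotvec([0,th,0]).apply(bar0-H)
    Rt=Ro.from_rotvec([0,a,0]).as_matrix()@R
    P.append((bar-Rt@b,Rt))
print(P[-1])
for r in rows(p,R,P): print(r.tolist())
E
```

```text
time_s: 4.4
position: [0.4479, -0.022, 0.1185]
tool_rot: [[-0.013, 0.689, 0.725], [1.0, 0.005, 0.013], [0.006, 0.725, -0.689]]
ft_force: [-4.1, 0.3, -2.4]
grip_width: 0.0145
[ 0.44789996 -0.02199284  0.11846833] 0.01452907722216522 [-4.08451221  0.29992226 -2.38575023]
bar in tool [ 0.00020925  0.00085255 -0.01584354]
(array([ 0.6907243 , -0.02199284,  0.2943011 ]), array([[-0.00300886,  0.99135753, -0.13115331],
       [ 0.99989774,  0.0048162 ,  0.01346537],
       [ 0.01398066, -0.13109938, -0.99127065]]))
[0.0, 0.23, -0.17, 0.28, 0.0, 0.0]
[0.0, 0.24, -0.15, 0.28, 0.0, 0.01]
[0.0, 0.24, -0.15, 0.28, 0.0, 0.0]
[0.0, 0.24, -0.15, 0.28, 0.01, 0.0]
[0.0, 0.25, -0.13, 0.29, 0.0, 0.01]
[0.0, 0.25, -0.13, 0.28, 0.0, 0.0]
[0.0, 0.26, -0.12, 0.28, 0.0, 0.01]
[0.01, 0.26, -0.11, 0.28, 0.0, 0.0]
[0.0, 0.26, -0.1, 0.28, 0.0, 0.0]
[0.0, 0.27, -0.1, 0.28, 0.0, 0.01]
[0.0, 0.27, -0.08, 0.28, 0.01, 0.0]
[-0.01, 0.27, -0.08, 0.28, 0.0, 0.01]
[0.0, 0.27, -0.07, 0.29, 0.0, 0.0]
[0.0, 0.27, -0.06, 0.28, 0.0, 0.0]
[0.0, 0.28, -0.06, 0.28, 0.0, 0.01]
[0.0, 0.28, -0.04, 0.28, 0.0, 0.0]
[0.0, 0.28, -0.03, 0.28, 0.0, 0.0]
[0.0, 0.28, -0.03, 0.28, 0.0, 0.01]
[0.0, 0.28, -0.02, 0.28, 0.01, 0.0]
[0.0, 0.28, -0.01, 0.28, 0.0, 0.01]
[0.0, 0.28, 0.0, 0.29, 0.0, 0.0]
[0.0, 0.28, 0.01, 0.28, 0.0, 0.0]
[-0.01, 0.28, 0.01, 0.28, 0.0, 0.01]
[0.0, 0.28, 0.03, 0.28, 0.0, 0.0]
```

```bash
python3 -m pendant '[10,0,0.23,-0.17,0.28,0,0,10,0,0.24,-0.15,0.28,0,0,10,0,0.24,-0.15,0.28,0,0,10,0,0.24,-0.15,0.28,0,0,10,0,0.25,-0.13,0.28,0,0,10,0,0.25,-0.13,0.28,0,0]'
python3 -c "
from rig import *
s=observe();print(s['q'].round(1),s['wrist_torque'])"
```

```text
time_s: 5.0
position: [0.4631, -0.0176, 0.1714]
tool_rot: [[-0.03, 0.797, 0.603], [0.999, 0.01, 0.036], [0.023, 0.604, -0.797]]
ft_force: [-23.8, -10.5, 2.8]
grip_width: 0.015
[-27.4   6.4 119.1  41.6  27.8 -61.4] [-1.07636467  2.9461079  -0.92071038]
```

```bash
python3 -m pendant '[10,0,0,0,0,0,0]'
cat > arc.py <<'E'
from rig import *
from plan import *
import sys
N=int(sys.argv[1]); dth=float(sys.argv[2]); da=float(sys.argv[3])
s=observe(); p=s["position"];R=s["tool_rot"]
print(s["q"].round(1),s["ft_force"].round(1),p.round(4))
bar0=p-R[:,2]*.0158; H=np.array([.648,bar0[1],.102])
v=bar0-H; print("r",np.hypot(v[0],v[2]).round(4),"lid",np.arctan2(v[2],-v[0])-.066)
a0=np.arctan2(v[2],-v[0]); b=R.T@(bar0-p)
P=[]
for i in range(1,N+1):
    th=a0+dth*i/N; a=np.radians(da)*i/N
    bar=H+.213*np.array([-np.cos(th),0,np.sin(th)]); bar[1]=bar0[1]+(-.022-bar0[1])*i/N
    Rt=Ro.from_rotvec([0,a,0]).as_matrix()@R
    P.append((bar-Rt@b,Rt))
for r in rows(p,R,P): print(r.tolist())
E
python3 arc.py 8 0.5 16
```

```text
time_s: 5.1
position: [0.4641, -0.0174, 0.1732]
tool_rot: [[-0.032, 0.795, 0.606], [0.999, 0.013, 0.037], [0.021, 0.607, -0.795]]
ft_force: [-48.5, -26.0, 21.9]
grip_width: 0.0147
[-27.3   6.3 118.9  41.6  27.9 -61.5] [-48.5 -26.   21.9] [ 0.4641 -0.0174  0.1732]
r 0.2108 lid 0.34257116704046686
[-0.01, 0.2, -0.16, 0.25, 0.0, 0.01]
[-0.01, 0.23, -0.12, 0.25, 0.01, 0.01]
[0.0, 0.23, -0.11, 0.25, 0.0, 0.01]
[-0.01, 0.24, -0.1, 0.25, 0.0, 0.01]
[-0.01, 0.24, -0.1, 0.25, 0.01, 0.01]
[-0.01, 0.23, -0.09, 0.25, 0.0, 0.01]
[-0.01, 0.25, -0.08, 0.25, 0.0, 0.0]
[-0.01, 0.24, -0.08, 0.25, 0.01, 0.01]
```

```bash
python3 -m pendant '[10,-0.06,-0.02,-0.06,0,0,0,10,0,0,0,0,0,0]'; python3 -m pendant '[10,0,0,0,0,0,0]'
```

```text
time_s: 5.3
position: [0.4635, -0.0186, 0.1747]
tool_rot: [[-0.035, 0.793, 0.608], [0.999, 0.01, 0.044], [0.029, 0.609, -0.793]]
ft_force: [-0.3, 5.1, 1.7]
grip_width: 0.0146
time_s: 5.4
position: [0.4635, -0.0186, 0.1747]
tool_rot: [[-0.034, 0.793, 0.608], [0.999, 0.01, 0.043], [0.028, 0.609, -0.793]]
ft_force: [-1.4, 4.5, 2.9]
grip_width: 0.0146
```

```bash
sed -i 's/\.213\*np/.2125*np/' arc.py; python3 arc.py 10 0.5 16
```

```text
[-27.9   6.  118.9  42.5  28.6 -62.5] [-1.4  4.5  2.9] [ 0.4635 -0.0186  0.1747]
r 0.212 lid 0.34778383652813477
[0.0, 0.18, -0.11, 0.2, 0.0, 0.01]
[-0.01, 0.18, -0.09, 0.2, 0.0, 0.01]
[0.0, 0.18, -0.09, 0.2, 0.01, 0.01]
[0.0, 0.19, -0.08, 0.2, 0.0, 0.0]
[-0.01, 0.18, -0.09, 0.2, 0.0, 0.01]
[0.0, 0.19, -0.07, 0.2, 0.0, 0.01]
[-0.01, 0.2, -0.07, 0.2, 0.0, 0.01]
[0.0, 0.19, -0.07, 0.2, 0.01, 0.01]
[0.0, 0.19, -0.07, 0.2, 0.0, 0.01]
[-0.01, 0.2, -0.05, 0.2, 0.0, 0.01]
```

```bash
python3 -m pendant '[10,0,0.18,-0.11,0.2,0,0.01,10,-0.01,0.18,-0.09,0.2,0,0.01,10,0,0.18,-0.09,0.2,0,0.01,10,0,0.19,-0.08,0.2,0,0,10,-0.01,0.18,-0.09,0.2,0,0.01,10,0,0.19,-0.07,0.2,0,0.01]'; python3 arc.py 10 0.5 16
```

```text
time_s: 6.0
position: [0.4931, -0.0188, 0.2251]
tool_rot: [[-0.029, 0.887, 0.461], [0.999, 0.009, 0.045], [0.035, 0.462, -0.886]]
ft_force: [1.0, 11.4, -10.4]
grip_width: 0.0146
[-22.8   6.2 102.6  17.3  47.8 -33. ] [  1.   11.4 -10.4] [ 0.4931 -0.0188  0.2251]
r 0.2123 lid 0.6358389801778406
[0.0, 0.19, -0.08, 0.2, 0.0, 0.01]
[-0.01, 0.19, -0.07, 0.2, 0.0, 0.01]
[0.0, 0.19, -0.07, 0.2, 0.01, 0.01]
[0.0, 0.2, -0.06, 0.2, 0.0, 0.01]
[-0.01, 0.19, -0.06, 0.2, 0.0, 0.0]
[0.0, 0.2, -0.05, 0.2, 0.0, 0.01]
[-0.01, 0.2, -0.05, 0.2, 0.0, 0.01]
[0.0, 0.2, -0.05, 0.2, 0.0, 0.01]
[-0.01, 0.2, -0.04, 0.2, 0.01, 0.01]
[0.0, 0.2, -0.03, 0.2, 0.0, 0.01]
```

```bash
python3 arc.py 12 0.75 20 | tail -12
```

```text
[0.0, 0.24, -0.1, 0.21, 0.0, 0.01]
[0.0, 0.24, -0.08, 0.21, 0.0, 0.01]
[-0.01, 0.25, -0.08, 0.2, 0.01, 0.01]
[0.0, 0.24, -0.07, 0.21, 0.0, 0.01]
[0.0, 0.25, -0.06, 0.21, 0.0, 0.01]
[-0.01, 0.26, -0.05, 0.21, 0.0, 0.01]
[0.0, 0.25, -0.04, 0.21, 0.0, 0.01]
[-0.01, 0.25, -0.03, 0.2, 0.0, 0.0]
[0.0, 0.26, -0.03, 0.21, 0.01, 0.01]
[-0.01, 0.25, -0.01, 0.21, 0.0, 0.01]
[-0.01, 0.26, -0.01, 0.21, 0.0, 0.01]
[0.0, 0.26, 0.0, 0.21, 0.0, 0.01]
```

```bash
python3 -m pendant '[10,0,0.24,-0.1,0.21,0,0.01,10,0,0.24,-0.08,0.21,0,0.01,10,0,0.25,-0.08,0.2,0,0.01,10,0,0.24,-0.07,0.21,0,0.01,10,0,0.25,-0.06,0.21,0,0.01,10,0,0.26,-0.05,0.21,0,0.01,10,0,0.25,-0.04,0.21,0,0.01,10,0,0.25,-0.03,0.2,0,0]'; python3 arc.py 12 0.72 12
```

```text
time_s: 6.8
position: [0.575, -0.0188, 0.2857]
tool_rot: [[-0.02, 0.969, 0.245], [0.999, 0.01, 0.042], [0.038, 0.246, -0.969]]
ft_force: [-1.8, 8.9, -9.1]
grip_width: 0.0148
[-16.6  16.3  74.9   6.5  75.9 -18.3] [-1.8  8.9 -9.1] [ 0.575  -0.0188  0.2857]
r 0.2134 lid 1.1363532453517797
[-0.01, 0.25, -0.01, 0.12, 0.0, 0.01]
[0.0, 0.25, -0.01, 0.13, 0.0, 0.0]
[-0.01, 0.25, 0.0, 0.12, 0.0, 0.01]
[-0.01, 0.25, 0.01, 0.13, 0.0, 0.0]
[0.0, 0.25, 0.02, 0.12, 0.01, 0.01]
[-0.01, 0.24, 0.03, 0.13, 0.0, 0.0]
[-0.01, 0.25, 0.04, 0.12, 0.0, 0.01]
[-0.01, 0.24, 0.05, 0.13, 0.0, 0.0]
[-0.01, 0.25, 0.07, 0.12, 0.0, 0.01]
[-0.01, 0.23, 0.07, 0.13, 0.0, 0.0]
[-0.01, 0.24, 0.08, 0.12, 0.0, 0.01]
[-0.01, 0.23, 0.1, 0.13, 0.0, 0.0]
```

```bash
python3 -m pendant '[10,0,0.25,-0.01,0.12,0,0.01,10,0,0.25,-0.01,0.13,0,0,10,0,0.25,0,0.12,0,0.01,10,0,0.25,0.01,0.13,0,0,10,0,0.25,0.02,0.12,0,0.01,10,0,0.24,0.03,0.13,0,0,10,0,0.25,0.04,0.12,0,0.01,10,0,0.24,0.05,0.13,0,0,10,0,0.25,0.07,0.12,0,0,10,0,0,0,0,0,0]'; python3 arc.py 5 0.1 2
```

```text
time_s: 7.8
position: [0.6884, -0.019, 0.2975]
tool_rot: [[-0.014, 0.995, 0.099], [0.999, 0.01, 0.037], [0.036, 0.099, -0.994]]
ft_force: [3.6, 2.7, -0.5]
grip_width: 0.0148
[-12.7  32.5  45.8   3.3  96.7 -12.8] [ 3.6  2.7 -0.5] [ 0.6884 -0.019   0.2975]
r 0.2148 lid 1.686650467438084
[-0.01, 0.07, 0.07, 0.05, 0.0, 0.0]
[-0.01, 0.08, 0.02, 0.05, 0.0, 0.0]
[-0.02, 0.07, 0.03, 0.05, 0.0, 0.01]
[-0.01, 0.08, 0.03, 0.05, 0.0, 0.0]
[-0.01, 0.08, 0.02, 0.05, 0.0, 0.0]
```

```bash
python3 -m pendant '[10,0,0.08,0.03,0,0,0,10,0,0.08,0.03,0,0,0]';python3 -m pendant '[10,0,0.08,0.02,0,0,0,10,0,0,0,0,0,0]';python3 arc.py 1 0.02 0
```

```text
time_s: 8.0
position: [0.6949, -0.019, 0.2961]
tool_rot: [[-0.013, 0.995, 0.097], [0.999, 0.01, 0.036], [0.035, 0.098, -0.995]]
ft_force: [-4.8, 1.6, 3.5]
grip_width: 0.0143
time_s: 8.2
position: [0.6987, -0.019, 0.2954]
tool_rot: [[-0.013, 0.995, 0.096], [0.999, 0.01, 0.036], [0.035, 0.096, -0.995]]
ft_force: [-9.6, 2.0, 4.4]
grip_width: 0.0142
[-12.4  33.9  43.6   3.3  97.6 -12.5] [-9.6  2.   4.4] [ 0.6987 -0.019   0.2954]
r 0.2148 lid 1.7356620178169995
[-0.05, 0.06, 0.07, 0.0, 0.0, 0.0]
```

```bash
python3 -m pendant '[10,0,0.06,0.02,0,0,0]';python3 -m pendant '[10,0,0.05,0.01,0,0,0,10,0,0,0,0,0,0]';python3 arc.py 1 0.02 0
```

```text
time_s: 8.3
position: [0.699, -0.019, 0.2955]
tool_rot: [[-0.013, 0.996, 0.089], [0.999, 0.01, 0.036], [0.035, 0.09, -0.995]]
ft_force: [-39.8, 0.7, 15.1]
grip_width: 0.0143
time_s: 8.5
position: [0.699, -0.019, 0.2955]
tool_rot: [[-0.012, 0.996, 0.083], [0.999, 0.009, 0.036], [0.035, 0.083, -0.996]]
ft_force: [-43.9, 0.9, 14.1]
grip_width: 0.0145
[-12.4  34.4  42.7   3.1  98.8 -12.4] [-43.9   0.9  14.1] [ 0.699  -0.019   0.2955]
r 0.215 lid 1.7381370960749642
[-0.05, 0.06, 0.07, 0.0, 0.0, 0.0]
```

```bash
python3 -m pendant '[10,0,-0.1,-0.02,0,0,0,34,0,0,0,0,0,0,34,0,0,0,0,0,0,34,0,0,0,0,0,0]';python3 -m pendant '[34,0,0,-0.3,0,0,0,34,0,0,-0.6,0,0,0,34,0,0,-0.8,0,0,0,60,0,-0.4,-0.3,0,0,0]'
python3 - <<'E'
from rig import *
from h import *
for n in ["scene","side","wrist"]:
    d=get_image(n); np.savez(f"e_{n}.npz",**d); cv2.imwrite(f"pics/e_{n}.png",d["frame"][:,:,::-1])
print(observe()["q"],observe()["position"])
d=ld("e_scene.npz");crop(d,220,100,420,250,4,"pics/e_s2.png")
E
```

```text
time_s: 8.9
position: [0.7005, -0.0193, 0.2944]
tool_rot: [[-0.013, 0.995, 0.099], [0.999, 0.01, 0.036], [0.035, 0.099, -0.994]]
ft_force: [0.9, 0.3, -0.6]
grip_width: 0.034
time_s: 9.3
position: [0.6718, -0.0234, 0.3952]
tool_rot: [[-0.014, 0.994, 0.105], [0.999, 0.01, 0.035], [0.034, 0.105, -0.994]]
ft_force: [-1.2, -0.3, 0.0]
grip_width: 0.0471
[-13.35501956  30.54631885  34.15257825   3.54785602 110.07740623
 -12.65237764] [ 0.67020788 -0.02296203  0.39345258]
```

View pics/e_s2.png

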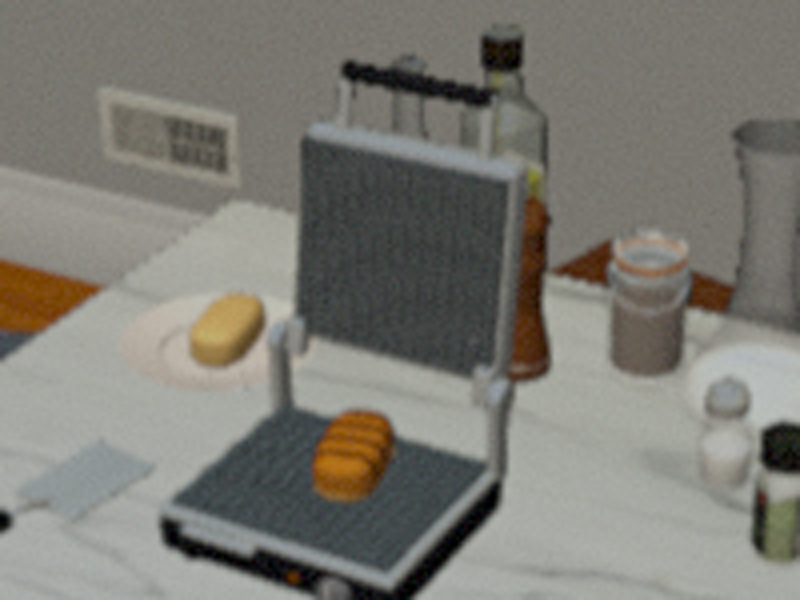

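View pics/e_wrist.png

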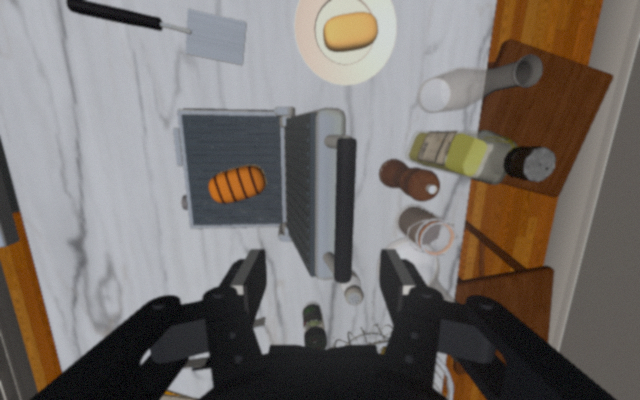

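View pics/e_side.png

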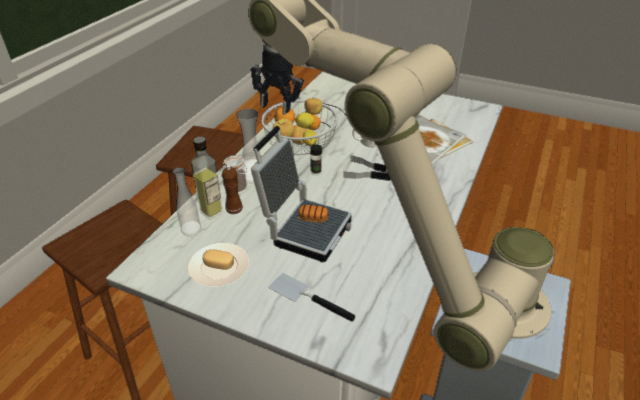

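```bash
cat > roll.py <<'E'
from h import *
import sys
def orange(d,box):
    hsv=cv2.cvtColor(d["frame"],cv2.COLOR_RGB2HSV); m=cv2.inRange(hsv,(3,120,60),(22,255,255))
    k=np.zeros_like(m); x0,y0,x1,y1=box; k[y0:y1,x0:x1]=m[y0:y1,x0:x1]
    return cv2.morphologyEx(k,cv2.MORPH_CLOSE,np.ones((7,7),np.uint8))
if __name__=="__main__":
  for n,box in [("wrist",(195,155,275,215)),("side",(290,198,335,228)),("scene",(290,195,325,230))]:
    d=ld(f"{sys.argv[1]}_{n}.npz"); m=orange(d,box); C=cloud(d)[m>0]
    C=C[(C[:,2]>.06)&(C[:,2]<.1)]
    top=C[C[:,2]>.078]
    r=cv2.minAreaRect((top[:,:2]*1000).astype(np.float32))
    c=top[:,:2]-top[:,:2].mean(0); w,v=np.linalg.eigh(c.T@c); ax=v[:,1]
    print(n,(m>0).sum(),len(C),"zmax",np.percentile(C[:,2],97).round(4),"rect",r,"mean",top.mean(0).round(4),"pca",np.degrees(np.arctan2(ax[1],ax[0])).round(1))
    cs,_=cv2.findContours(m,0,2); q=max(cs,key=cv2.contourArea)[:,0].astype(float)
    Pz=np.array([onz(d,*p,.074)[:2] for p in q]); print("  contour@.074",cv2.minAreaRect((Pz*1000).astype(np.float32)))
E
python3 roll.py e
python3 - <<'E'
from h import *
# press front face & plate again from wrist
d=ld("e_wrist.npz"); C=cloud(d)
for p in [(182,108),(282,108),(188,226),(280,226)]: print(p,onz(d,*p,.055).round(4))
d=ld("e_scene.npz"); C=cloud(d); im=d["frame"].astype(int)
m=(im.max(2)<60)&(C[...,2]>.28)&(C[...,0]>.6)&(C[...,0]<.75)&(abs(C[...,1]+.03)<.1)
P=C[m]; print("bar",np.median(P,0).round(4))
E
```

```text
wrist 1580 1562 zmax 0.0942 rect ((570.0789184570312, -36.655574798583984), (84.58245086669922, 47.47420120239258), 16.885021209716797) mean [ 0.5713 -0.0352  0.0908] pca -163.8
  contour@.074 ((568.1968383789062, -38.3689079284668), (88.66312408447266, 49.928993225097656), 14.926898002624512)
side 434 429 zmax 0.0949 rect ((564.0610961914062, -30.2796630859375), (83.10895538330078, 49.83591079711914), 20.79091453552246) mean [ 0.5623 -0.0277  0.0888] pca -163.6
  contour@.074 ((566.9700927734375, -37.34613800048828), (83.26398468017578, 72.58287811279297), 24.624534606933594)
scene 349 347 zmax 0.0924 rect ((565.0869140625, -40.4386100769043), (84.746337890625, 48.43946075439453), 16.604610443115234) mean [ 0.558  -0.0443  0.0874] pca -166.6
  contour@.074 ((567.496826171875, -37.365787506103516), (110.87014770507812, 54.32193374633789), 27.777395248413086)
(182, 108) [0.4917 0.0762 0.055 ]
(282, 108) [0.6421 0.0792 0.055 ]
(188, 226) [ 0.4809 -0.1119  0.055 ]
(280, 226) [ 0.6337 -0.1158  0.055 ]
bar [ 0.6377 -0.0404  0.5016]
```

```bash
cat > go.py <<'E'
# usage: go.py N x y z yaw(deg of tool y axis) [pitch about world-yaw'd tool... ]
from rig import *
from plan import *
import sys
N=int(sys.argv[1]); t=np.array([float(a) for a in sys.argv[2:5]]); yaw=np.radians(float(sys.argv[5]))
s=observe(); p=s["position"];R=s["tool_rot"]
y=np.array([np.cos(yaw),np.sin(yaw),0]); z=np.array([0,0,-1.]); Rt=np.c_[np.cross(y,z),y,z]
rv=Ro.from_matrix(R.T@Rt).as_rotvec()
P=[(p+(t-p)*i/N,R@Ro.from_rotvec(rv*i/N).as_matrix()) for i in range(1,N+1)]
print(s["q"].round(1),p.round(4),s["ft_force"].round(1),s["grip_width"])
for r in rows(p,R,P): print(r.tolist())
E
python3 go.py 12 .42 -.40 .28 -90
```

```text
[-13.4  30.5  34.2   3.5 110.1 -12.7] [ 0.6702 -0.023   0.3935] [ 0.9 -0.  -0.2] 0.05967126047718474
[-0.63, -0.44, 0.12, 0.03, -0.06, 0.94]
[-0.68, -0.35, 0.13, 0.03, -0.07, 0.95]
[-0.72, -0.26, 0.14, 0.03, -0.06, 0.94]
[-0.75, -0.17, 0.15, 0.03, -0.07, 0.94]
[-0.75, -0.06, 0.15, 0.04, -0.06, 0.95]
[-0.76, 0.04, 0.16, 0.03, -0.07, 0.94]
[-0.75, 0.14, 0.17, 0.03, -0.06, 0.94]
[-0.72, 0.23, 0.17, 0.03, -0.06, 0.95]
[-0.69, 0.33, 0.18, 0.03, -0.07, 0.94]
[-0.63, 0.42, 0.18, 0.03, -0.06, 0.94]
[-0.57, 0.49, 0.18, 0.03, -0.07, 0.95]
[-0.49, 0.57, 0.19, 0.03, -0.06, 0.94]
```

```bash
python3 -m pendant '[75,-0.63,-0.44,0.12,0.03,-0.06,0.94,75,-0.68,-0.35,0.13,0.03,-0.07,0.95,75,-0.72,-0.26,0.14,0.03,-0.06,0.94,75,-0.75,-0.17,0.15,0.03,-0.07,0.94,75,-0.75,-0.06,0.15,0.04,-0.06,0.95,75,-0.76,0.04,0.16,0.03,-0.07,0.94,75,-0.75,0.14,0.17,0.03,-0.06,0.94,75,-0.72,0.23,0.17,0.03,-0.06,0.95,75,-0.69,0.33,0.18,0.03,-0.07,0.94,75,-0.63,0.42,0.18,0.03,-0.06,0.94,75,-0.57,0.49,0.18,0.03,-0.07,0.95,75,-0.49,0.57,0.19,0.03,-0.06,0.94]'; python3 -m pendant '[75,0,0,0,0,0,0]'
python3 - <<'E'
from rig import *
from h import *
for n in ["scene","side","wrist"]:
    d=get_image(n); np.savez(f"f_{n}.npz",**d); cv2.imwrite(f"pics/f_{n}.png",d["frame"][:,:,::-1])
print(observe()["q"].round(1),observe()["position"])
d=ld("f_scene.npz");crop(d,220,100,420,250,4,"pics/f_s2.png")
E
```

```text
time_s: 10.65
position: [0.4193, -0.4012, 0.2772]
tool_rot: [[1.0, -0.005, -0.004], [-0.005, -1.0, 0.002], [-0.004, -0.002, -1.0]]
ft_force: [0.0, 0.2, -0.6]
grip_width: 0.0753
time_s: 10.75
position: [0.4179, -0.4031, 0.2756]
tool_rot: [[1.0, -0.007, -0.007], [-0.007, -1.0, 0.004], [-0.007, -0.004, -1.0]]
ft_force: [0.8, 0.7, -1.0]
grip_width: 0.075
[-55.2  23.5  63.9  -0.1  92.8  34.7] [ 0.42057061 -0.39969051  0.27844342]
```

View pics/f_wrist.png

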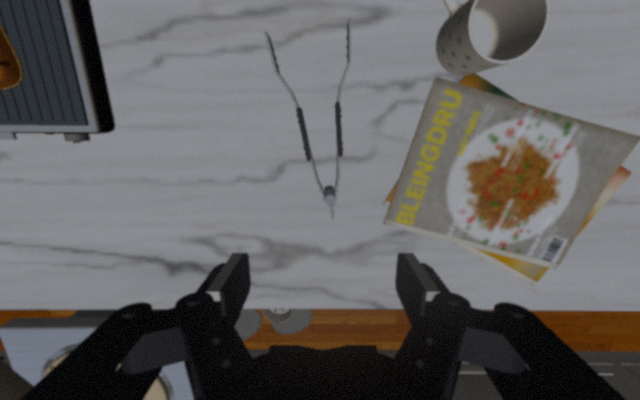

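View pics/f_scene.png

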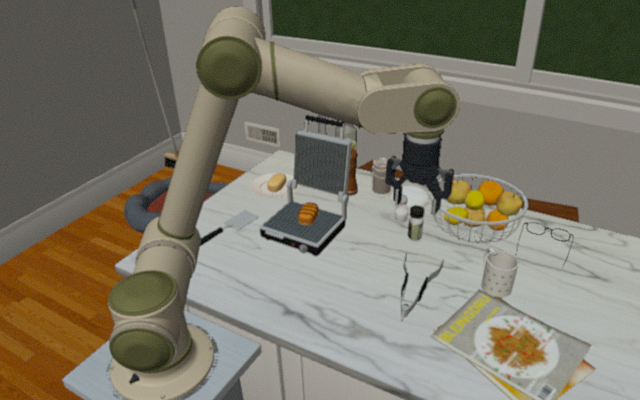

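Run:
```python
from h import *
d=ld("f_wrist.npz"); im=d["frame"].astype(int)
m=((im.max(2)<70)).astype(np.uint8); k=np.zeros_like(m); k[100:170,290:350]=m[100:170,290:350]
n,l,st,c=cv2.connectedComponentsWithStats(k)
G=[]
C=cloud(d)
for i in range(1,n):
    if st[i,4]<40: continue
    P=C[l==i]; P=P[P[:,2]>.022]
    vv,uu=np.nonzero(l==i); W=np.array([onz(d,u,v,.03)[:2] for u,v in zip(uu,vv)])
    print(st[i],c[i].round(1),"onz.03 mean",W.mean(0).round(4),"x range",W[:,0].min().round(4),W[:,0].max().round(4),"cloud",P.mean(0).round(4),len(P), "slope",np.polyfit(W[:,0],W[:,1],1).round(4))
    G.append(W.mean(0))
for nm,p in [("jawLtip",(267,33)),("jawRtip",(348,20)),("jawLback",(277,70)),("jawRback",(348,58)),("hinge",(329,190)),("ring",(332,216))]:
    print(nm,onz(d,*p,.029).round(4),bydepth(d,*p).round(4))
crop(d,250,10,370,225,3,"pics/f_w2.png")
```

```text
[336 103   6  53 202] [338.4 129.4] onz.03 mean [ 0.4822 -0.421 ] x range 0.4495 0.5147 cloud [ 0.4822 -0.421   0.0299] 202 slope [ 0.0717 -0.4556]
[297 108  14  52 222] [303.6 133.1] onz.03 mean [ 0.4775 -0.3757] x range 0.4442 0.5087 cloud [ 0.477  -0.3757  0.0296] 211 slope [ 0.1942 -0.4684]
jawLtip [ 0.5929 -0.3342  0.029 ] [ 0.5944 -0.3332  0.0229]
jawRtip [ 0.6063 -0.4302  0.029 ] [ 0.6071 -0.4304  0.0264]
jawLback [ 0.5529 -0.3443  0.029 ] [ 0.5537 -0.3434  0.0234]
jawRback [ 0.5662 -0.4313  0.029 ] [ 0.5663 -0.4313  0.0286]
hinge [ 0.4014 -0.4093  0.029 ] [ 0.4007 -0.4094  0.0262]
ring [ 0.3634 -0.4139  0.029 ] [ 0.3619 -0.414   0.0246]
```

View pics/f_w2.png

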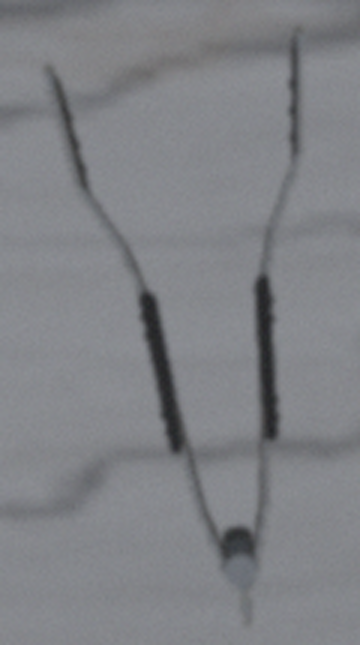

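```bash
python3 go.py 2 .4716 -.3991 .28 -82.4; python3 go.py 1 .4716 -.3991 .15 -82.4
```

```text
[-55.2  23.5  63.9  -0.1  92.8  34.7] [ 0.4206 -0.3997  0.2784] [-0.7 -0.6  0.9] 0.07516961364291949
[0.51, 0.0, -0.02, -0.01, 0.01, -0.47]
[0.51, 0.02, -0.01, 0.0, 0.01, -0.47]
[-55.2  23.5  63.9  -0.1  92.8  34.7] [ 0.4206 -0.3997  0.2784] [-0.7 -0.6  0.9] 0.07516961364291949
[1.03, -0.01, 2.57, -0.01, 0.02, -0.94]
```

```bash
python3 -m pendant '[72,0.51,0,0.2,-0.01,0.01,-0.47,72,0.51,0.02,0.8,0,0.01,-0.47,72,0,0,1,0,0,0,72,0,0,1,0,0,0,72,0,0,0.6,0,0,0,72,0,0,0,0,0,0]';python3 go.py 1 .4716 -.3991 .003 -82.4
python3 - <<'E'
from rig import *
from h import *
d=get_image("wrist"); np.savez("g_wrist.npz",**d); cv2.imwrite("pics/g_wrist.png",d["frame"][:,:,::-1])
E
```

```text
time_s: 11.5
position: [0.4707, -0.3967, 0.0952]
tool_rot: [[0.991, 0.134, -0.005], [0.134, -0.991, 0.005], [-0.004, -0.006, -1.0]]
ft_force: [-0.1, -0.1, -0.1]
grip_width: 0.0722
[-51.1  35.4  74.4  -0.   70.7  31.2] [ 0.4707 -0.3967  0.0952] [-0.1 -0.1 -0.1] 0.07219610711399842
[0.02, 0.06, 1.84, -0.04, 0.03, 0.01]
```

View pics/g_wrist.png

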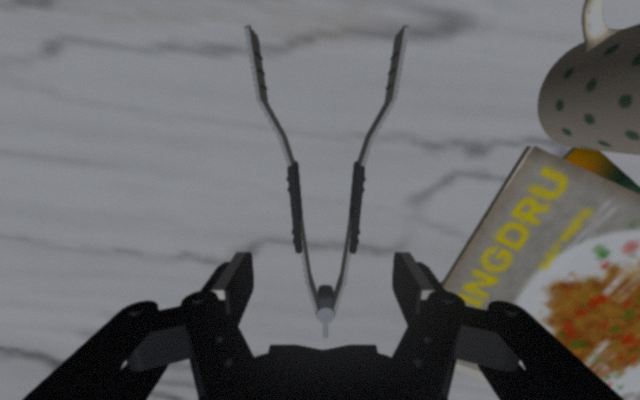

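```bash
python3 -m pendant '[72,0.02,0.04,0.7,-0.04,0.03,0,72,0,0,0.6,0,0,0,72,0,0,0.3,0,0,0,72,0,0,0.17,0,0,0,72,0,0,0.07,0,0,0,72,0,0,0,0,0,0]' 40;python3 go.py 1 .4716 -.3991 .003 -82.4
python3 - <<'E'
from rig import *
from h import *
d=get_image("wrist"); np.savez("g_wrist.npz",**d); cv2.imwrite("pics/g2_wrist.png",d["frame"][:,:,::-1])
E
```

```text
time_s: 12.15
position: [0.4734, -0.4021, 0.0085]
tool_rot: [[0.991, 0.132, 0.007], [0.132, -0.991, -0.008], [0.006, 0.009, -1.0]]
ft_force: [-0.4, -0.4, -0.1]
grip_width: 0.0717
[-51.3  41.6  78.7   0.   59.1  31.2] [ 0.4734 -0.4021  0.0085] [-0.4 -0.4 -0.1] 0.07173601689869043
[-0.03, -0.07, 0.11, 0.06, -0.04, 0.0]
```

View pics/g2_wrist.png

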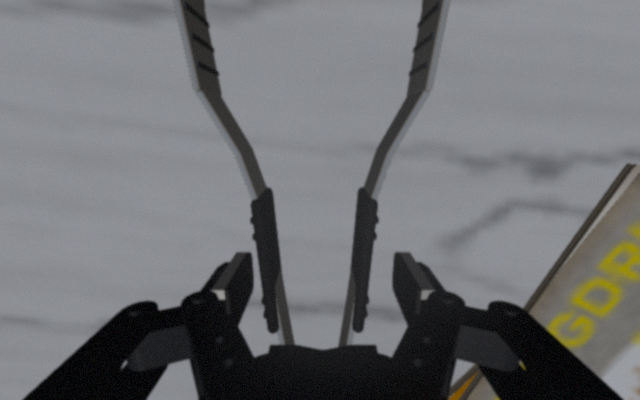

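```bash
python3 -m pendant '[72,0,-0.07,0.04,0.05,-0.03,0]'; python3 -m pendant '[72,0,0,0.04,0,0,0]';python3 -m pendant '[72,0,0,0,0,0,0]'
```

```text
time_s: 12.3
position: [0.4727, -0.3989, 0.0066]
tool_rot: [[0.991, 0.131, 0.002], [0.131, -0.991, -0.002], [0.002, 0.002, -1.0]]
ft_force: [-0.6, 0.4, -0.2]
grip_width: 0.072
time_s: 12.4
position: [0.4725, -0.3981, 0.0038]
tool_rot: [[0.991, 0.132, 0.001], [0.132, -0.991, -0.0], [0.001, 0.0, -1.0]]
ft_force: [-0.0, -0.2, 0.3]
grip_width: 0.0718
time_s: 12.5
position: [0.4723, -0.3981, 0.0032]
tool_rot: [[0.991, 0.131, 0.0], [0.131, -0.991, 0.0], [0.0, -0.0, -1.0]]
ft_force: [0.2, 0.7, 0.4]
grip_width: 0.0718
```

```bash
python3 -m pendant '[56,0,0,0,0,0,0,50,0,0,0,0,0,0,46,0,0,0,0,0,0,43,0,0,0,0,0,0,43,0,0,0,0,0,0,43,0,0,0,0,0,0]' 60;  python3 -m pendant '[43,0,0,-0.2,0,0,0,43,0,0,-0.6,0,0,0,43,0,0,-0.8,0,0,0,43,0,0,-0.8,0,0,0,43,0,0,-0.3,0,0,0,43,0,0,0,0,0,0]'
python3 - <<'E'
from rig import *
from h import *
for n in ["scene","side","wrist"]:
    d=get_image(n); np.savez(f"i_{n}.npz",**d); cv2.imwrite(f"pics/i_{n}.png",d["frame"][:,:,::-1])
d=ld("i_side.npz");crop(d,300,110,460,230,5,"pics/i_s2.png")
E
```

```text
time_s: 13.1
position: [0.4729, -0.3989, 0.0046]
tool_rot: [[0.991, 0.132, 0.002], [0.132, -0.991, -0.002], [0.002, 0.002, -1.0]]
ft_force: [-0.2, 0.7, 9.4]
grip_width: 0.0432
time_s: 13.7
position: [0.4727, -0.3989, 0.141]
tool_rot: [[0.991, 0.131, 0.003], [0.131, -0.991, -0.004], [0.003, 0.004, -1.0]]
ft_force: [-0.3, -0.4, -1.3]
grip_width: 0.0431
```

View pics/i_wrist.png

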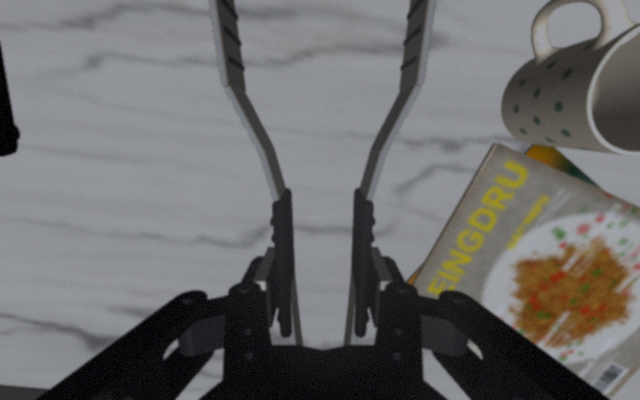

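View pics/i_s2.png

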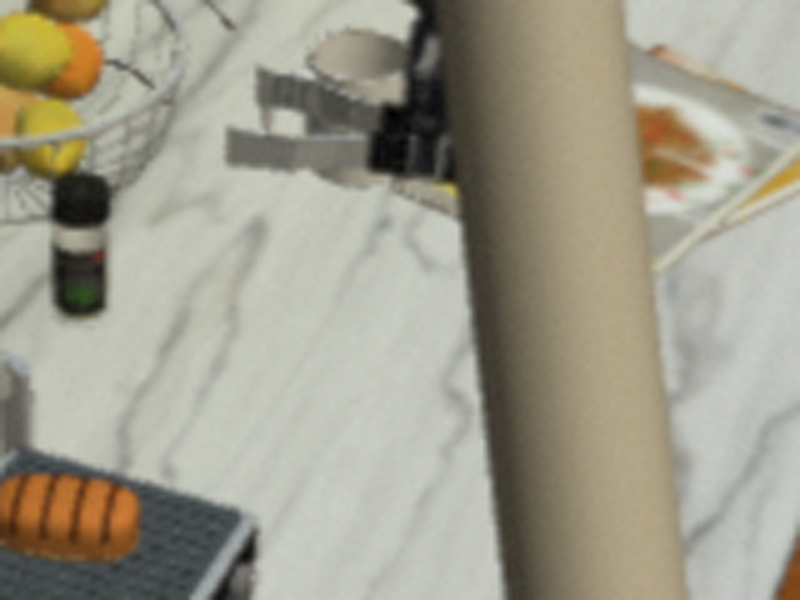

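View pics/i_scene.png

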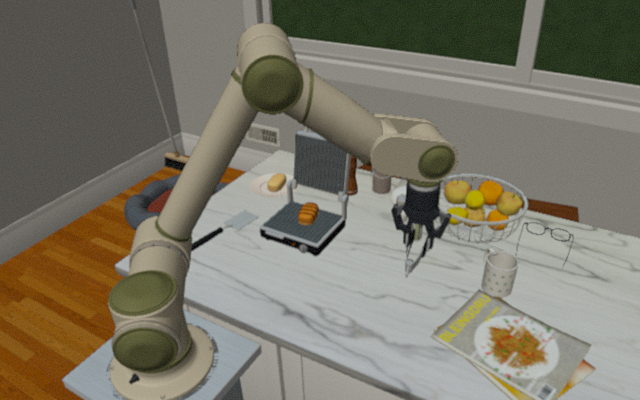

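Run:
```python
from rig import *
from h import *
d=ld("i_wrist.npz"); C=cloud(d); s=observe(); p=s["position"];R=s["tool_rot"]
print(p,R.round(4).tolist())
# pixels above tongs height
u,v=np.meshgrid(np.arange(640),np.arange(400))
m=(C[...,2]>.10)&(C[...,2]<.19)&(v<240)&(u>200)&(u<450)
T=(C-p)@R
for a in range(0,240,20):
    mm=m&(v>=a)&(v<a+20)
    for nm,side in [("L",u<320),("R",u>=320)]:
        P=T[mm&side]
        if len(P)>5: print(a,nm,len(P),"x",np.median(P[:,0]).round(4),"y in/out",np.percentile(P[:,1],[3,97]).round(4),"z top",np.percentile(P[:,2],[3,97]).round(4))
```

```text
[ 0.47166458 -0.39768993  0.13672587] [[0.9913, 0.1313, -0.0016], [0.1313, -0.9913, 0.0025], [-0.0013, -0.0027, -1.0]]
0 L 536 x 0.114 y in/out [-0.0387 -0.0354] z top [-0.0259 -0.0004]
0 R 516 x 0.1139 y in/out [0.0372 0.0404] z top [-0.026  -0.0006]
20 L 520 x 0.1069 y in/out [-0.0384 -0.0347] z top [-0.0262  0.0001]
20 R 519 x 0.107 y in/out [0.0364 0.0401] z top [-0.0259  0.0003]
40 L 503 x 0.1006 y in/out [-0.0377 -0.0344] z top [-0.026  -0.0001]
40 R 517 x 0.1006 y in/out [0.0359 0.0396] z top [-0.026  -0.0003]
60 L 494 x 0.0935 y in/out [-0.0373 -0.0342] z top [-0.026  -0.0001]
60 R 490 x 0.0936 y in/out [0.0359 0.0388] z top [-0.026  -0.0003]
80 L 431 x 0.0864 y in/out [-0.0368 -0.0325] z top [-0.0252 -0.0003]
80 R 426 x 0.0864 y in/out [0.0342 0.0384] z top [-0.025  -0.0009]
100 L 393 x 0.0784 y in/out [-0.0338 -0.0288] z top [-0.0241 -0.0017]
100 R 390 x 0.0784 y in/out [0.0304 0.0355] z top [-0.0241 -0.002 ]
120 L 385 x 0.0705 y in/out [-0.0304 -0.0249] z top [-0.0239 -0.0018]
120 R 382 x 0.0705 y in/out [0.0266 0.0321] z top [-0.0241 -0.0014]
140 L 364 x 0.0624 y in/out [-0.0268 -0.0216] z top [-0.0238 -0.0017]
140 R 362 x 0.0625 y in/out [0.0234 0.0285] z top [-0.0241 -0.0021]
160 L 338 x 0.0536 y in/out [-0.0237 -0.0193] z top [-0.024  -0.0018]
160 R 340 x 0.0536 y in/out [0.0211 0.0256] z top [-0.0241 -0.0016]
180 L 376 x 0.044 y in/out [-0.0217 -0.0151] z top [-0.024  -0.0005]
180 R 374 x 0.0441 y in/out [0.0169 0.0235] z top [-0.024  -0.0012]
200 L 406 x 0.0366 y in/out [-0.0206 -0.0149] z top [-0.0269 -0.0018]
200 R 404 x 0.0367 y in/out [0.0168 0.0225] z top [-0.0267 -0.001 ]
220 L 428 x 0.0276 y in/out [-0.0215 -0.0148] z top [-0.0268 -0.0024]
220 R 421 x 0.0275 y in/out [0.0167 0.0234] z top [-0.0268 -0.0021]
```

```bash
python3 go.py 12 .4632 -.066 .17 -74
```

```text
[-51.1  32.9  71.4   0.   75.8  31.3] [ 0.4717 -0.3977  0.1367] [ 0.6  1.5 -1.5] 0.043050668116294696
[0.06, -0.55, -0.05, 0.0, 0.0, -0.09]
[0.06, -0.55, -0.06, 0.0, 0.0, -0.09]
[0.08, -0.55, -0.05, -0.01, 0.0, -0.08]
[0.07, -0.55, -0.06, 0.0, 0.0, -0.09]
[0.09, -0.54, -0.05, 0.0, 0.0, -0.09]
[0.09, -0.55, -0.06, 0.0, 0.0, -0.09]
[0.1, -0.54, -0.05, 0.0, 0.0, -0.09]
[0.11, -0.54, -0.06, 0.0, 0.01, -0.08]
[0.11, -0.55, -0.05, -0.01, 0.0, -0.09]
[0.12, -0.54, -0.06, 0.0, 0.0, -0.09]
[0.12, -0.53, -0.05, 0.0, 0.0, -0.09]
[0.14, -0.54, -0.06, 0.0, 0.0, -0.09]
```

```bash
python3 -m pendant '[43,0.06,-0.55,-0.15,0,0,-0.09,43,0.06,-0.55,-0.15,0,0,-0.09,43,0.08,-0.55,-0.15,0,0,-0.08,43,0.07,-0.55,-0.05,0,0,-0.09,43,0.09,-0.54,-0.05,0,0,-0.09,43,0.09,-0.55,-0.05,0,0,-0.09,43,0.1,-0.54,0,0,0,-0.09,43,0.11,-0.54,0,0,0,-0.08,43,0.11,-0.55,0,0,0,-0.09,43,0.12,-0.54,0,0,0,-0.09,43,0.12,-0.53,0,0,0,-0.09,43,0.14,-0.54,-0.05,0,0,-0.09]';python3 -m pendant '[43,0,0,0,0,0,0]'
python3 - <<'E'
from rig import *
from h import *
from roll import orange
for n in ["scene","side","wrist"]:
    d=get_image(n); np.savez(f"j_{n}.npz",**d); cv2.imwrite(f"pics/j_{n}.png",d["frame"][:,:,::-1])
s=observe(); print(s["position"],s["tool_rot"].round(3).tolist(),s["q"].round(1))
d=ld("j_side.npz");crop(d,240,130,400,250,5,"pics/j_s2.png")
E
```

```text
time_s: 15.05
position: [0.463, -0.0652, 0.1692]
tool_rot: [[0.961, 0.276, -0.003], [0.276, -0.961, 0.002], [-0.003, -0.003, -1.0]]
ft_force: [0.4, -0.0, -0.9]
grip_width: 0.043
time_s: 15.15
position: [0.463, -0.0639, 0.1698]
tool_rot: [[0.96, 0.279, -0.003], [0.279, -0.96, 0.002], [-0.002, -0.003, -1.0]]
ft_force: [0.2, -0.3, -1.8]
grip_width: 0.0432
[ 0.46374126 -0.06686838  0.17000447] [[0.961, 0.276, -0.001], [0.276, -0.961, 0.001], [-0.001, -0.001, -1.0]] [-22.7  17.2  92.6   0.   70.3  51.2]
```

View pics/j_wrist.png

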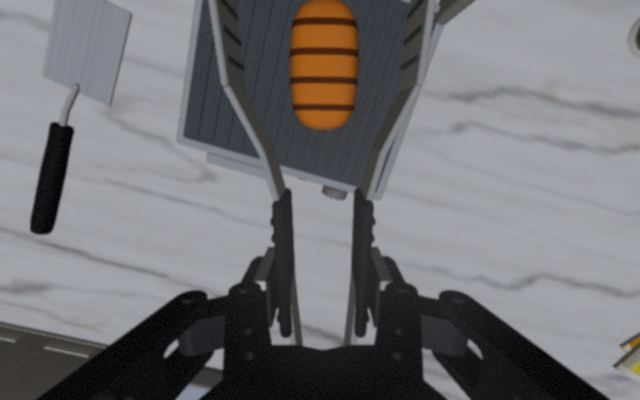

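View pics/j_s2.png

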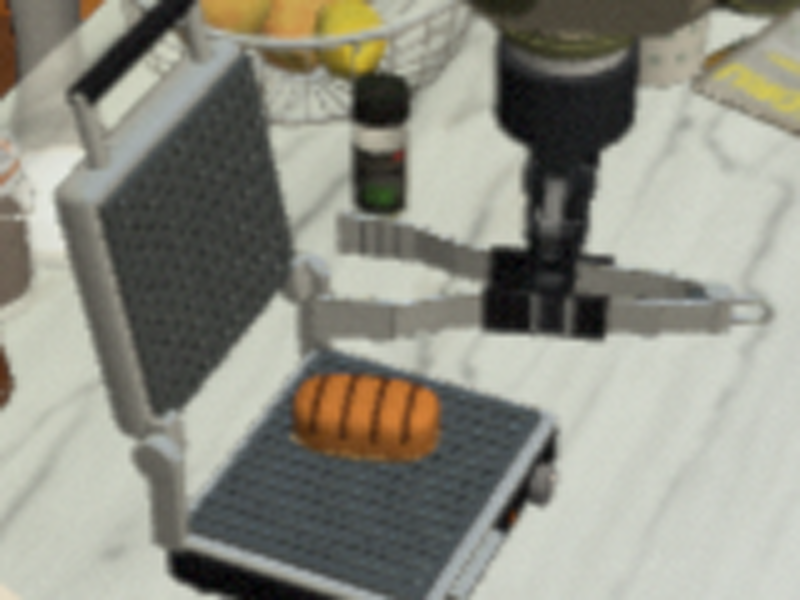

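```bash
python3 - <<'E'
from h import *
from roll import orange
d=ld("j_wrist.npz"); C=cloud(d)
# use camera-consistent tool pose: commanded approx
p=np.array([.4635,-.066,.170]); a=np.radians(16); R=np.c_[[np.cos(a),np.sin(a),0],[np.sin(a),-np.cos(a),0],[0,0,-1]]
m=orange(d,(270,0,380,150))>0
T=((C-p)@R)[m]; Z=C[m][:,2]
T=T[(Z>.075)&(Z<.1)]
print(len(T),"x",np.percentile(T[:,0],[0.5,99.5]).round(4),"y",np.percentile(T[:,1],[1,99]).round(4))
for x0 in np.arange(.07,.15,.01):
    q=T[(T[:,0]>x0)&(T[:,0]<x0+.01)]
    if len(q)>10: print(x0.round(3),np.percentile(q[:,1],[2,98]).round(4),q[:,1].mean().round(4))
u,v=np.meshgrid(np.arange(640),np.arange(400))
Tj=(C-p)@R; mm=(C[...,2]>.12)&(C[...,2]<.2)&(v<60)&(u>200)&(u<450)
print("jawL",np.percentile(Tj[mm&(u<320)][:,1],[3,97]).round(4),"jawR",np.percentile(Tj[mm&(u>320)][:,1],[3,97]).round(4), "x",Tj[mm][:,0].max(), "z",np.percentile(Tj[mm][:,2],[3,97]))
E
python3 roll.py j | grep -v wrist
```

```text
7793 x [0.0685 0.1496] y [-0.0212  0.0247]
0.07 [-0.0171  0.0202] 0.0016
0.08 [-0.0197  0.0227] 0.0014
0.09 [-0.021   0.0242] 0.0017
0.1 [-0.0214  0.0248] 0.0017
0.11 [-0.0212  0.0248] 0.0018
0.12 [-0.0208  0.0243] 0.0019
0.13 [-0.0191  0.0227] 0.002
0.14 [-0.0161  0.0197] 0.002
jawL [-0.0382 -0.0345] jawR [0.0365 0.0403] x 0.12304152435345907 z [-0.0250662   0.00090055]roll.py:13: RuntimeWarning: Mean of empty slice.
  c=top[:,:2]-top[:,:2].mean(0); w,v=np.linalg.eigh(c.T@c); ax=v[:,1]
  ret = um.true_divide(
Traceback (most recent call last):
  File "roll.py", line 14, in <module>
    print(n,(m>0).sum(),len(C),"zmax",np.percentile(C[:,2],97).round(4),"rect",r,"mean",top.mean(0).round(4),"pca",np.degrees(np.arctan2(ax[1],ax[0])).round(1))
                                      ~~~~~~~~~~~~~^^^^^^^^^^^
IndexError: index -1 is out of bounds for axis 0 with size 0
```

```bash
python3 -m pendant '[43,0.03,0.01,0.2,0,0,0,43,0.03,0.01,0.4,0,0,0,43,0,0,0.5,0,0,0,43,0,0,0.4,0,0,0,43,0,0,0.3,0,0,0,43,0,0,0.18,0,0,0,43,0,0,0.08,0,0,0,43,0,0,0,0,0,0]'
python3 - <<'E'
from rig import *
from h import *
for n in ["scene","side","wrist"]:
    d=get_image(n); np.savez(f"k_{n}.npz",**d); cv2.imwrite(f"pics/k_{n}.png",d["frame"][:,:,::-1])
s=observe(); print(s["position"],s["ft_force"].round(1))
d=ld("k_side.npz");crop(d,240,130,400,250,5,"pics/k_s2.png")
E
```

```text
time_s: 16.1
position: [0.467, -0.0669, 0.0674]
tool_rot: [[0.961, 0.276, -0.0], [0.276, -0.961, 0.001], [-0.0, -0.001, -1.0]]
ft_force: [-0.5, 0.4, -0.7]
grip_width: 0.0433
[ 0.46743214 -0.06685543  0.06831308] [-0.4  0.4 -0.8]
```

View pics/k_wrist.png

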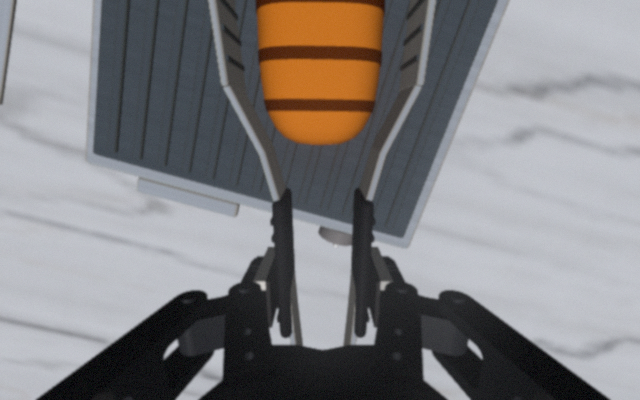

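View pics/k_s2.png

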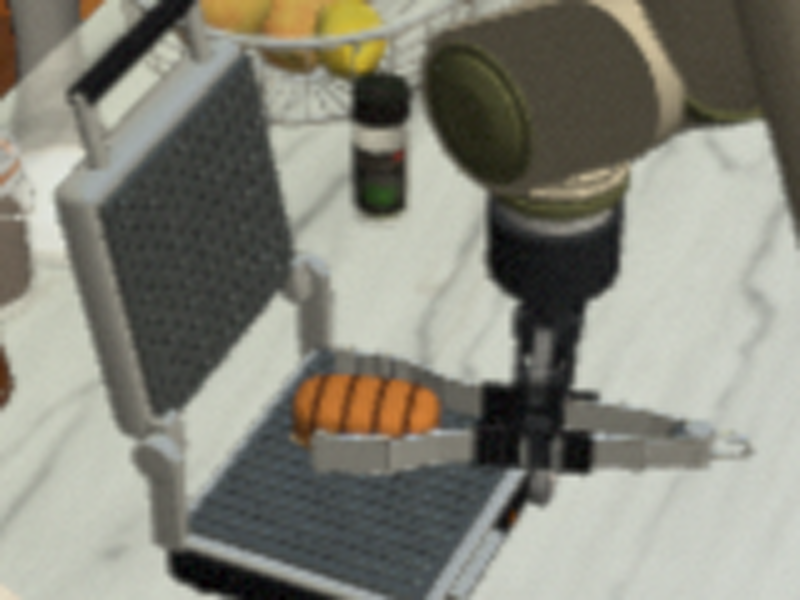

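```bash
python3 -m pendant '[40,0,0,0.06,0,0,0,37,0,0,0,0,0,0,35,0,0,0,0,0,0,33,0,0,0,0,0,0,30,0,0,0,0,0,0,24,0,0,0,0,0,0,20,0,0,0,0,0,0,20,0,0,0,0,0,0]' 55
python3 - <<'E'
from rig import *
from h import *
for n in ["side","wrist"]:
    d=get_image(n); np.savez(f"l_{n}.npz",**d); cv2.imwrite(f"pics/l_{n}.png",d["frame"][:,:,::-1])
s=observe(); print(s["position"],s["ft_force"].round(1),s["grip_width"])
E
```

```text
time_s: 17.05
position: [0.4671, -0.0666, 0.0648]
tool_rot: [[0.961, 0.276, 0.0], [0.276, -0.961, 0.0], [0.0, -0.0, -1.0]]
ft_force: [0.2, 0.5, -0.1]
grip_width: 0.0342
[ 0.4670831  -0.06663705  0.06481849] [-1.2 -0.7 -0.3] 0.03458075786719644
```

View pics/l_wrist.png

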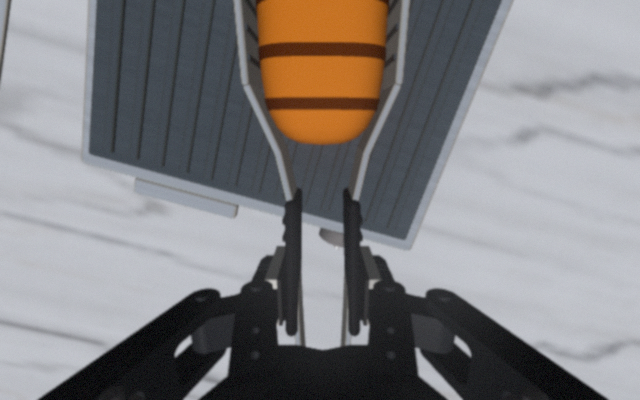

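```bash
python3 -m pendant '[20,0,0,0,0,0,0,20,0,0,0,0,0,0]'; python3 -m pendant '[20,0,0,-0.1,0,0,0,20,0,0,-0.2,0,0,0,20,0,0,-0.2,0,0,0,20,0,0,0,0,0,0]'
python3 - <<'E'
from rig import *
from h import *
for n in ["side","wrist"]:
    d=get_image(n); np.savez(f"m_{n}.npz",**d); cv2.imwrite(f"pics/m_{n}.png",d["frame"][:,:,::-1])
d=ld("m_side.npz");crop(d,240,130,400,250,5,"pics/m_s2.png")
E
```

```text
time_s: 17.35
position: [0.4671, -0.0666, 0.0648]
tool_rot: [[0.961, 0.276, 0.0], [0.276, -0.961, 0.0], [0.0, -0.0, -1.0]]
ft_force: [-0.6, 1.3, 0.3]
grip_width: 0.0341
time_s: 17.75
position: [0.4678, -0.067, 0.0914]
tool_rot: [[0.961, 0.276, 0.003], [0.276, -0.961, -0.001], [0.003, 0.002, -1.0]]
ft_force: [0.2, -0.0, -2.1]
grip_width: 0.0347
```

View pics/m_s2.png

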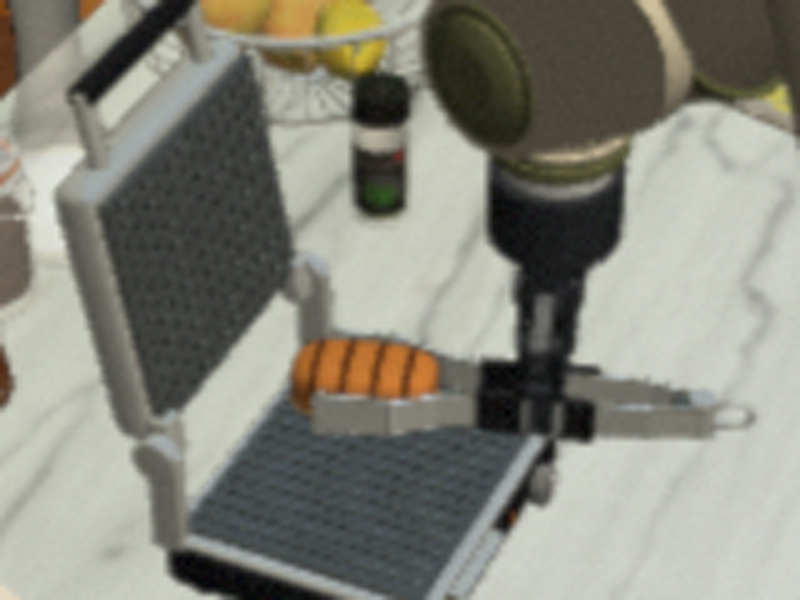

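View pics/m_wrist.png

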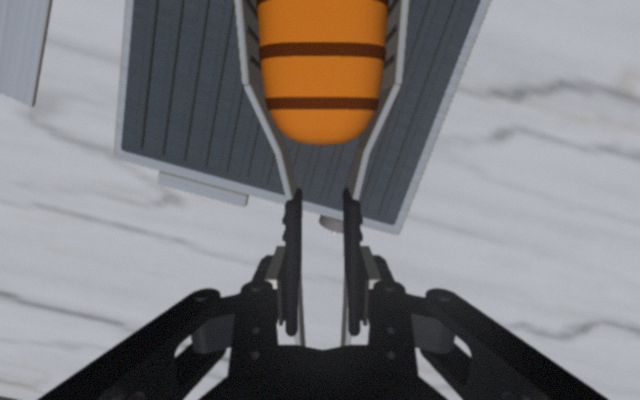

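```bash
python3 -m pendant '[20,0,0,-0.1,0,0,0,20,0,0,-0.2,0,0,0,20,0,0,-0.25,0,0,0,20,0,0,-0.25,0,0,0,20,0,0,-0.25,0,0,0,20,0,0,-0.15,0,0,0,20,0,0,-0.1,0,0,0,20,0,0,0,0,0,0,20,0,0,0,0,0,0,20,0,0,0,0,0,0]'
python3 - <<'E'
from rig import *
from h import *
from roll import orange
for n in ["scene","side","wrist"]:
    d=get_image(n); np.savez(f"n_{n}.npz",**d); cv2.imwrite(f"pics/n_{n}.png",d["frame"][:,:,::-1])
d=ld("n_scene.npz");crop(d,220,100,420,250,4,"pics/n_s2.png")
d=ld("n_side.npz");crop(d,240,130,400,250,5,"pics/n_s3.png")
for n,b in [("side",(280,150,340,228)),("scene",(285,150,335,230)),("wrist",(250,0,390,160))]:
    d=ld(f"n_{n}.npz"); C=cloud(d)[orange(d,b)>0]; C=C[np.isfinite(C[:,2])]; C=C[(C[:,0]>.5)&(C[:,0]<.64)&(C[:,2]>.06)]
    print(n,len(C),"top z",np.percentile(C[:,2],97).round(4),"min z",np.percentile(C[:,2],2).round(4),C.mean(0).round(3))
C=cloud(ld("n_side.npz"))
E
```

```text
time_s: 18.85
position: [0.4668, -0.0666, 0.1543]
tool_rot: [[0.961, 0.276, -0.001], [0.276, -0.961, 0.001], [-0.001, -0.001, -1.0]]
ft_force: [0.2, -0.1, -1.5]
grip_width: 0.0342
side 304 top z 0.1835 min z 0.1644 [ 0.565 -0.029  0.178]
scene 76 top z 0.1811 min z 0.1564 [ 0.547 -0.049  0.173]
wrist 16110 top z 0.1827 min z 0.1738 [ 0.556 -0.042  0.18 ]
```

View pics/n_s3.png

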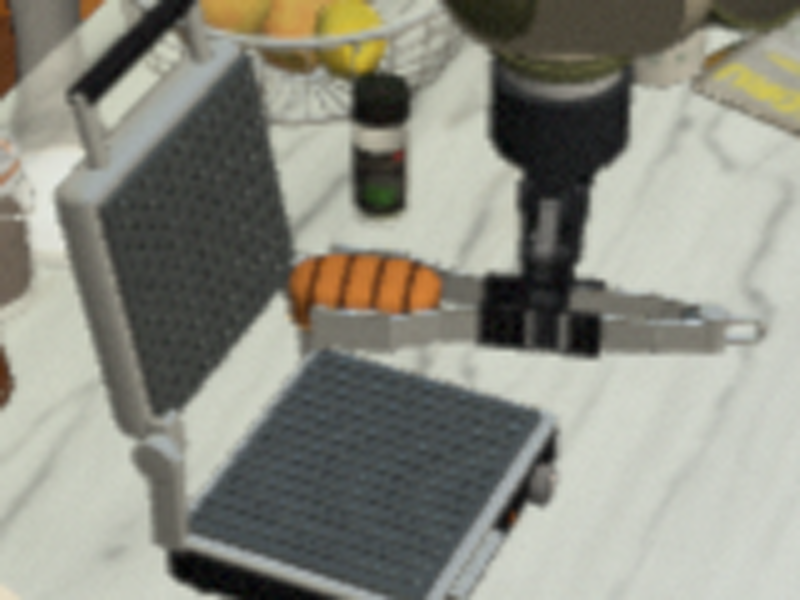

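View pics/n_scene.png

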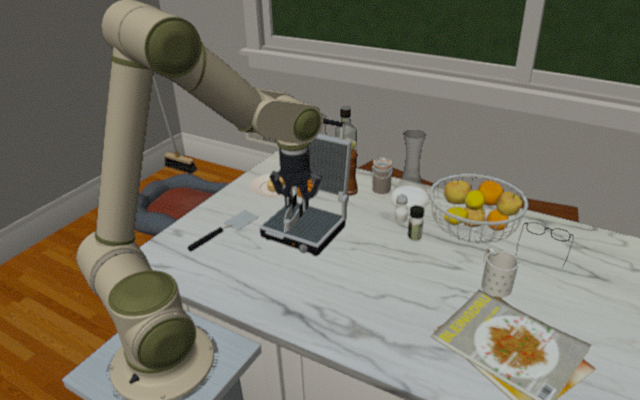

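View pics/n_wrist.png

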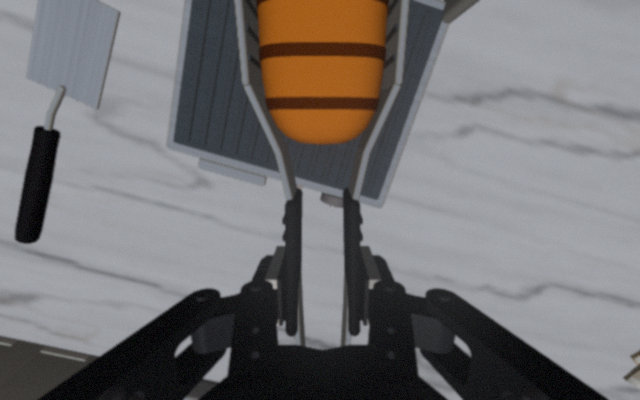

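```bash
python3 -m pendant '[20,0,0,0,0,0,0,20,0,0,0,0,0,0,20,0,0,0,0,0,0,20,0,0,0,0,0,0]'; python3 -c "
from rig import *
print(close_job())"
```

```text
time_s: 19.4
position: [0.467, -0.0667, 0.1548]
tool_rot: [[0.961, 0.276, 0.0], [0.276, -0.961, 0.0], [0.0, -0.0, -1.0]]
ft_force: [0.1, 0.1, -2.8]
grip_width: 0.0344
the job is handed in; nothing more can be done
None
```

I swung the lid up by its handle to its stop, picked up the tongs, closed their jaws on the roll, and lifted it off the press. I handed the job in at 19.4 s with the arm still holding the roll.

- **Lid:** It still stood upright in the last picture.
- **Roll:** In the side and wrist views its top is at about z = 0.183 m. That puts its underside about 9 cm above the lower plate and its centre about 11 cm above. The scene view read about 2 mm lower, with the gripper partly in the way.
- **Grip:** The grip held steady at 34 mm and 55 N. The roll did not shift in the jaws between the start of the lift and the end, and the gripper fingers stayed well clear of it.
- **Forces:** The highest readings I saw were about 59 N at the wrist and 46 N. The first came early in the lid swing, when the arm lagged near a wrist singularity, and I eased it off straight away. The second came while pressing the lid against its stop. Both were with the fingers gripping the handle. They are below the 120 N wrist limit, but above the 40 N allowed for the arm or gripper body. I did not check separately that only the finger pads carried that load.
- **Other items:** I moved nothing else knowingly, and the last pictures show the other items where they were.

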